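# Pack the accessory box, hang up its carrier and fasten the draw latch

## Task

Pack the accessory box: lift the empty carrier out of it and hang it by its handle on the hook of the stand, lay the flat things that are on the bench between the box and the stand (whichever are there of a white case, a black case and two cream slide mailers) inside the box, and only then close the lid. With the lid shut, hook the draw latch's loop over the keeper on the lid while its lever is still up, then press the lever down past centre until it lies flat. Leave everything else where it is.

Things in the scene. Friction and masses are not known exactly. Their poses are not given: they have to be found in the camera images.
- box: Grey plastic accessory box, fixed to the bench. Frame: x from its front (robot side, -x) to its hinged back (+x), y along its width; origin at bench level under its centre. Outside 175 (x) x 242 (y) mm, x -87 to 88; it stands on 14 mm feet. Front part x -87 to -28 is a closed deck, its top at z 76. Behind it the open compartment: inside x -27 to +81, y -115 to +115, floor at z 20, rim at z 68 (the lid lies on the rim and is flush with the deck at z 76). All in mm.
- box_floor (a point): Centre of the compartment's inner floor, at (27, 0, 20) mm of the box frame.
- lid (a joint): Lid hinge, rad: 0 shut, grows as it opens, up to 1.95. It starts open at about 1.6 to 1.8 and stays where it is left (hinge friction about 0.25 N m, moved by 2 to 4 N at its free edge). The lid is a plate 117 x 242 x 8 mm; the hinge axis runs along the box's y at (85.5, 0, 68) mm of the box frame, on the lid's underside.
- lid_edge (a point): Middle of the lid's free edge, on its outer (top) face. The keeper stands on the outer face just behind this point (24 mm wide, 4 to 15 mm from the edge): push the lid beside it, not on it.
- lever_pivot (a point): Pivot axis of the latch lever (along the box's y), 14 mm above the deck, at (-60, 0, 90) mm of the box frame.
- lever (a joint): Draw-latch lever, rad: 0 is pressed flat (pointing to -x of the box, overhanging its front by 20 mm); it grows as the lever is raised, 1.57 upright, up to 2.3 leaning towards the lid. It starts at 1.9 to 2.2 and stays where it is left (friction 0.03 N m). With the loop hooked it tightens from about 1.1 rad down and goes over centre at about 0.4 rad; 2 to 4 N at its end suffice.
- lever_tip (a point): End of the lever handle, 48 mm from the pivot. The handle is a steel bar 24 mm wide (y), 5 mm thick with a black end cap; its upper face (the one facing the lid when it is raised) stands 6.5 mm from the radial line through the pivot.
- loop (a joint): Loop hinge on the lever, rad. The loop's direction above the box's +x is (loop - lever): it starts at its stop (4.0), leaning back towards the robot 10 to 30 degrees past vertical, and falls by its own weight once tipped over vertical towards the lid.
- loop_bar (a point): Middle of the loop's cross bar (5 mm round steel, 40 mm long along y), the part that goes behind the keeper. The loop's two side wires are 40 mm apart; its pivot is on the lever 16 mm from the lever pivot, in the box's x-z plane at the angle 190 degrees - lever value, counted from +x up (lever upright: almost straight above the pivot); the bar is 54 mm from it. The loop straddles the lever.
- loop_tab (a point): Centre of the black upturned finger tab on the loop's bar, 46 mm wide (y), 18 mm long, 5 mm thick.
- keeper_seat (a point): Where the centre of the loop's bar sits when latched: behind the steel keeper (24 mm wide, 11 mm high hook whose lip points away from the lever, 5 mm long, 7.5 mm above the lid), 3 mm above the lid's top. Axes as the lid's (= the box's when shut). The keeper yields by up to 3 mm on a stiff spring. With the lever above about 1.9 rad the loop lands 8 to 15 mm beyond this point (+x), which counts as hooked; pressing the lever draws it home.
- carrier_bar (a point): Centre of the black top bar of the empty steel carrier's handle. The bar is 12 mm thick (carrier x), 140 mm long (carrier y), 30 mm high, its underside 15 mm below this point and the carrier's foot 115 mm below it. Below the bar is an open window 128 mm wide and 75 mm high over the shallow tray (80 x 140 x 22 mm). Mass 0.2 kg. It starts in the box's compartment.
- carrier: The carrier's frame; origin under the middle of its tray, z up, y along the handle bar.
- hook_stand: Steel stand, fixed, base disc 110 mm across; origin at the post's foot. From the post (14 mm thick, top at z 161 mm) a round prong 8 mm thick runs along the stand's -x at z 155 (axis) out to x -108 mm and turns up at its end to z 169 (top of tip 173).
- hook_mid (a point): Top of the prong, 60 mm out from the post: where the carrier's bar should rest, across the prong. Axes as the stand's.
- cuvette_case_mid (a point): Centre of a white flat hinged case, 50 (x) x 70 (y) x 20 mm, 10 mm above its underside; it does not open.
- micrometer_case_mid (a point): Centre of a black flat hinged case, 42 (x) x 92 (y) x 14 mm, 7 mm above its underside; it does not open.
- mailer_a_mid (a point): Centre of a cream slide mailer (flat plastic box), 32 (x) x 82 (y) x 9 mm.
- mailer_b_mid (a point): Centre of a second, like slide mailer, 32 (x) x 82 (y) x 9 mm.
- usb_hub: Black USB hub, 35 x 92 x 18 mm, a bystander. Origin under its centre.
- lens_blower: Black rubber lens blower with a red nozzle, 60 mm across, 109 mm high, a bystander. Origin under its centre.
- lens_cleaner: White dropper bottle with a blue cap, 40 mm across, 96 mm high, a bystander. Origin under its centre.

How it is judged (in metres and radians):
On the way, in this order (a step that is already met when the one before it is completed fails the run):
1. the carrier is out of the box and every flat case and mailer lies inside it, the lid still open (x of cuvette_case_mid in the frame of box between -0.0275 and 0.0815 m and y of cuvette_case_mid in the frame of box between -0.115 and 0.115 m and z of cuvette_case_mid in the frame of box between 0.02 and 0.066 m and x of micrometer_case_mid in the frame of box between -0.0275 and 0.0815 m and y of micrometer_case_mid in the frame of box between -0.115 and 0.115 m and z of micrometer_case_mid in the frame of box between 0.02 and 0.066 m and x of mailer_a_mid in the frame of box between -0.0275 and 0.0815 m and y of mailer_a_mid in the frame of box between -0.115 and 0.115 m and z of mailer_a_mid in the frame of box between 0.02 and 0.066 m and x of mailer_b_mid in the frame of box between -0.0275 and 0.0815 m and y of mailer_b_mid in the frame of box between -0.115 and 0.115 m and z of mailer_b_mid in the frame of box between 0.02 and 0.066 m and distance between carrier_bar and box_floor above 0.16 m and value of joint lid above 0.3 rad), for 0.2 s.
2. the lid is shut over them, the loop not yet over the keeper (x of cuvette_case_mid in the frame of box between -0.0275 and 0.0815 m and y of cuvette_case_mid in the frame of box between -0.115 and 0.115 m and z of cuvette_case_mid in the frame of box between 0.02 and 0.066 m and x of micrometer_case_mid in the frame of box between -0.0275 and 0.0815 m and y of micrometer_case_mid in the frame of box between -0.115 and 0.115 m and z of micrometer_case_mid in the frame of box between 0.02 and 0.066 m and x of mailer_a_mid in the frame of box between -0.0275 and 0.0815 m and y of mailer_a_mid in the frame of box between -0.115 and 0.115 m and z of mailer_a_mid in the frame of box between 0.02 and 0.066 m and x of mailer_b_mid in the frame of box between -0.0275 and 0.0815 m and y of mailer_b_mid in the frame of box between -0.115 and 0.115 m and z of mailer_b_mid in the frame of box between 0.02 and 0.066 m and value of joint lid below 0.05 rad and value of joint lever above 0.9 rad), for 0.2 s.
3. the loop's bar is down behind the keeper while the lever is still raised (value of joint lid below 0.05 rad and x of loop_bar in the frame of keeper_seat between -0.009 and 0.019 m and z of loop_bar in the frame of keeper_seat below 0.007 m and value of joint lever above 0.9 rad), for 0.2 s.
4. the lever is pressed flat with the loop on the keeper (value of joint lid below 0.05 rad and x of loop_bar in the frame of keeper_seat between -0.009 and 0.009 m and z of loop_bar in the frame of keeper_seat below 0.007 m and value of joint lever below 0.12 rad), for 0.2 s.
At the end, for the whole second after the job is handed in: Every case and mailer inside the box; lid shut (within 0.05 rad); loop's bar behind the keeper (within 9 mm) and lever flat (within 0.12 rad); carrier hanging still by its bar on the prong, clear of its ends, tilted less than 15 degrees (all of step 4 and x of cuvette_case_mid in the frame of box between -0.0275 and 0.0815 m and y of cuvette_case_mid in the frame of box between -0.115 and 0.115 m and z of cuvette_case_mid in the frame of box between 0.02 and 0.066 m and x of micrometer_case_mid in the frame of box between -0.0275 and 0.0815 m and y of micrometer_case_mid in the frame of box between -0.115 and 0.115 m and z of micrometer_case_mid in the frame of box between 0.02 and 0.066 m and x of mailer_a_mid in the frame of box between -0.0275 and 0.0815 m and y of mailer_a_mid in the frame of box between -0.115 and 0.115 m and z of mailer_a_mid in the frame of box between 0.02 and 0.066 m and x of mailer_b_mid in the frame of box between -0.0275 and 0.0815 m and y of mailer_b_mid in the frame of box between -0.115 and 0.115 m and z of mailer_b_mid in the frame of box between 0.02 and 0.066 m and x of carrier_bar in the frame of hook_mid between -0.05 and 0.045 m and y of carrier_bar in the frame of hook_mid between -0.05 and 0.05 m and z of carrier_bar in the frame of hook_mid between 0.008 and 0.03 m and angle between carrier's own z axis and vertical below 0.25 rad and linear speed of carrier below 0.05 m/s); the robot touches nothing.
It fails at once if a bystander (USB hub, lens blower, cleaner bottle) is moved by more than 30 mm (distance of any of usb_hub, lens_blower, lens_cleaner from where it was at the start of the episode above 0.03 m).
Of cuvette_case, micrometer_case, mailer_a, mailer_b only 2 to 4 are there at a start; the rules pass over those that are not, and their reading is None.
At some moment in a run one of cuvette_case, micrometer_case, mailer_a, mailer_b may be knocked a few centimetres aside while the robot is not near it.
It also fails if it takes over 210 s, if anything falls off the work surface, if the arm or the gripper's body presses on something with over 40 N, if the wrist force passes 120 N, or if a joint passes its speed limit or range.

## Robot

A 6-joint arm with a two-finger parallel gripper is mounted at the origin on a cart in front of the work surface, level with it; the furniture and walls round the work are solid. World frame = base frame: x ahead of the robot, y to its left, z up, the work surface at z = 0. Lengths are in mm, angles in degrees, forces in N, time in s.
With the tool pointing down it reaches from about 300 to 850 mm from the base axis. Payload 4.2 kg.
Tool frame: the origin (TCP) lies at the very end of the fingers, on their centre line; the grasp point (between the pads) lies 19 mm behind it (env.grasp_offset is the distance from the TCP to the grasp point, in mm); z points along the fingers, y is the line along which they close (so a half turn about z gives the same grasp; the last joint's range is limited). The gripper opens to 91 mm and grips with 3 to 60 N. Pads are 32 mm wide; open, the fingers measure 118 mm over their backs; the gripper's body (76 mm by 178 mm) begins 60 mm behind the grasp point.
Start: joints at [-65.374, 18.312, 89.639, -0, 72.044, -1.146], TCP at [250.007, -517.822, 213.976] pointing down, gripper open.
Joint ranges: [-177.97, 177.97], [-48.28, 115.42], [12.27, 149.76], [-77.06, 257.06], [2.81, 150.46], [-146.56, 146.56]. Speed limits (degrees/s): [147.25, 147.25, 180, 180, 180, 180].

## Interface

Orientations are given as [roll, pitch, yaw] about the fixed x, y, z axes, in that order (R = Rz(yaw) Ry(pitch) Rx(roll)).
In Python, from workcell import env gives the robot as it stands. The module is installed in compiled form; this text tells all that it offers.
- The arm moves only by the tool send_rows, never from a script. Its argument "motion" is a list of rows, each an object of numbers: "tx", "ty", "tz": the shift along the tool's x, y, z in units of 500 mm (1.0 is 500 mm); "rx", "ry", "rz": the turn, a rotation vector about the tool's x, y, z in units of 30 degrees (1.0 is 30 degrees); "gripper": the closure, from -1 (fully open) to 1 (shut). In form: [{"tx": .., "ty": .., "tz": .., "rx": .., "ry": .., "rz": .., "gripper": ..}, ...]. A call has 1 to 12 rows; each row shifts and turns the commanded pose from where the row before left it, along the tool's axes as they then stand; what a row does not reach is not made up. A row lasts 1/8 s, in which the tool goes at most 62.5 mm and 10.7 degrees, less where a joint would pass 70% of its speed; a pose out of reach is approached as far as the arm can. A call with a number of a shift or a turn outside -1 to 1 is refused whole. A call with a gripper value outside its range is refused whole. The fingers move at their own pace and stop on an object; "grip_force" is the grip in N (left out, the last holds). Time passes only in rows, so rows that do not move let the fingers close. It gives the time, the measured TCP pose, the force, the opening and the grip force at its end, in the units of the state.
- env.state(): the state, without advancing time (a new reading comes with each control period).
- env.grab_frame(name): name is "side" or "top"; returns a dict with "frame" (400x640x3 uint8, red, green, blue), "vertical_fov" (degrees; the focal length in pixels is half the picture's height over the tangent of half this angle, whatever the lens; pixels are square), "cx", "cy" (the principal point, pixels), "rvec" (rotation vector, rad) and "tvec" (3), from world to camera coordinates, as OpenCV has them. Camera axes: x right, y down, z forward; pixel columns grow to the right and rows downward; lengths in mm; the calibration is good to about 2 mm. A picture is of the moment at which its call begins. There is no depth.
- env.job_done(): hands the job in; it is judged then, once.
The state is a dict: "time_s": time; "qpos": joint angles; "qvel": joint speeds; "effort": joint torques, N m; "ee_pos": TCP position; "ee_rot": TCP orientation; "force": force on the tool from outside, world axes, zero at the start; "torque": the same for the moment, N m; "gripper_width": finger opening in mm; "gripper_force": force on a finger pad.
Only numpy, scipy, OpenCV 4.12 (cv2) and the standard library are available. Lean on these libraries where they do the work, as an engineer would, in place of code of your own. Each camera call takes 0.05 s, during which the arm holds its last target. There are 200 camera calls.

## Working session

There is one attempt and no reset: what is moved stays moved. The work goes in short steps, Python scripts to look and compute and a tool call to move; the robot and the scene stay as the last step left them, time stands still between calls to the robot, and variables do not carry over. Pictures are saved under pics/ and viewed, at most 14 in all, crops included, and the job is handed in when it is done.

Besides the shell and the picture viewer there is one more tool, called in YAML: its name, and indented under it one key for each argument. send_rows: Moves the arm, as the interface text tells. Shifts and turns lie within -1 to 1; 1 stands for 500 mm of shift or 30 degrees of turn. Its arguments: {"type":"object","properties":{"motion":{"type":"array"},"grip_force":{"type":"number"}},"required":["motion"]}

```bash
ls; mkdir -p pics; cat > h.py <<'E'
import numpy as np, cv2
from scipy.spatial.transform import Rotation as R
from workcell import env
def cam(n,save=None):
    d=env.grab_frame(n)
    if save: cv2.imwrite('pics/'+save,d['frame'][:,:,::-1])
    f=200/np.tan(np.radians(d['vertical_fov']/2))
    return d,np.array([[f,0,d['cx']],[0,f,d['cy']],[0,0,1]]),R.from_rotvec(np.ravel(d['rvec'])).as_matrix(),np.ravel(d['tvec'])
def back(c,u,v,z):
    d,K,M,t=c; r=M.T@np.linalg.inv(K)@np.array([u,v,1.]); o=-M.T@t
    return o+r*(z-o[2])/r[2]
def proj(c,p):
    d,K,M,t=c; q=K@(M@np.asarray(p,float)+t); return q[:2]/q[2]
E
python3 - <<'E'
from h import *
import pickle
for n in('side','top'):
    c=cam(n,n+'0.png'); pickle.dump(c,open(n+'.pkl','wb'))
    print(n,c[1],-c[2].T@c[3],c[2])
s=env.state();print(s['time_s'],s['ee_pos'],s['ee_rot'],s['gripper_width'],s['force'],env.grasp_offset)
E
```

```text
pics
side [[394.39724319   0.         321.65610325]
 [  0.         394.39724319 200.39914433]
 [  0.           0.           1.        ]] [ 630.54946069 -643.56591237  634.73990422] [[ 0.99869895  0.05001946  0.00992248]
 [ 0.03429855 -0.51489245 -0.85656837]
 [-0.03773608  0.85579426 -0.51593815]]
top [[459.24503346   0.         320.68259007]
 [  0.         459.24503346 203.17279684]
 [  0.           0.           1.        ]] [ 530.01941223  221.46540816 1262.60027695] [[-0.02637261 -0.99965095  0.0015726 ]
 [-0.99905872  0.02630272 -0.03449421]
 [ 0.03444081 -0.00248082 -0.99940366]]
0.1 [ 249.80801533 -517.4260472   213.21071156] [-1.79912259e+02 -1.67388764e-03  2.57721084e+01] 91.29418781266463 [-0.54086224  0.1473014   0.79559812] 18.8
```

View pics/top0.png

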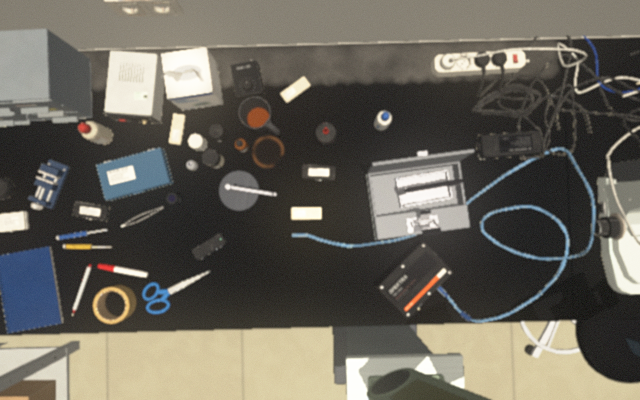

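View pics/side0.png

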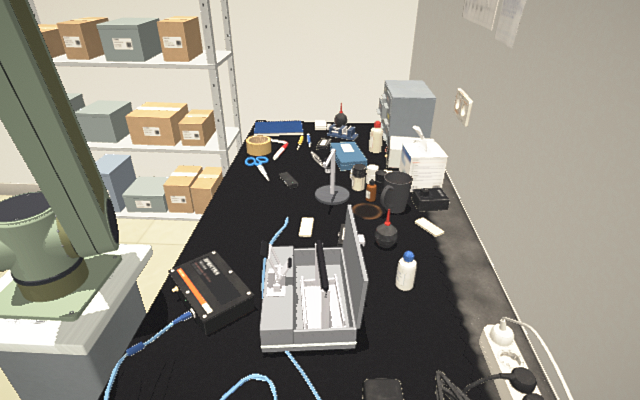

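The top view shows the box at about (420,195), the stand with its base at (238,190), a cream mailer at (307,213) and a black case at (319,172). There are also cream objects at (295,90) and (176,128). I'll take closer crops.

```bash
python3 - <<'E'
import cv2
a=cv2.imread('pics/top0.png')
cv2.imwrite('pics/c1.png',cv2.resize(a[60:260,205:345],None,fx=4,fy=3.0*4/3,interpolation=cv2.INTER_CUBIC)[:, :][0:600] if 0 else cv2.resize(a[70:220,205:345],None,fx=4,fy=4,interpolation=cv2.INTER_CUBIC))
cv2.imwrite('pics/c2.png',cv2.resize(a[140:245,360:480],None,fx=5,fy=5,interpolation=cv2.INTER_CUBIC))
s=cv2.imread('pics/side0.png')
cv2.imwrite('pics/c3.png',cv2.resize(s[140:350,250:450],None,fx=2.85,fy=2.85,interpolation=cv2.INTER_CUBIC))
E
```

```text
(no output)
```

View pics/c1.png

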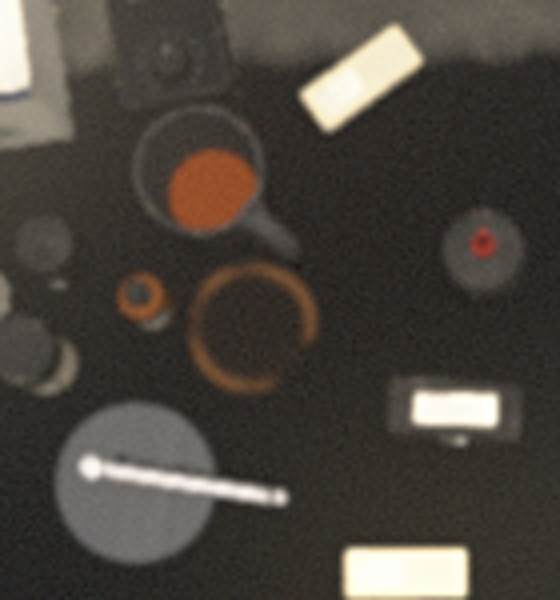

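View pics/c2.png

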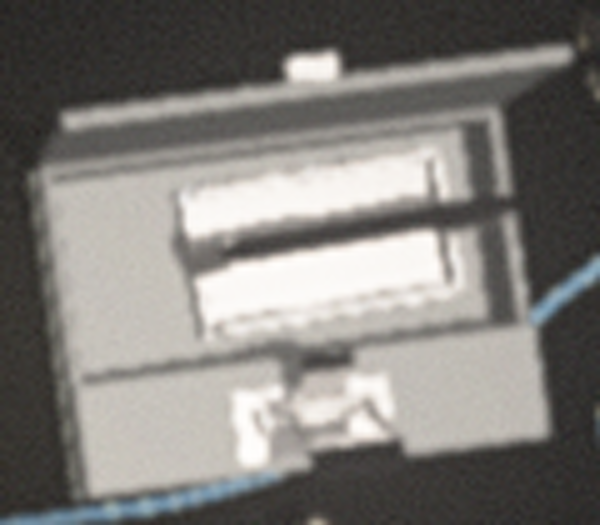

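View pics/c3.png

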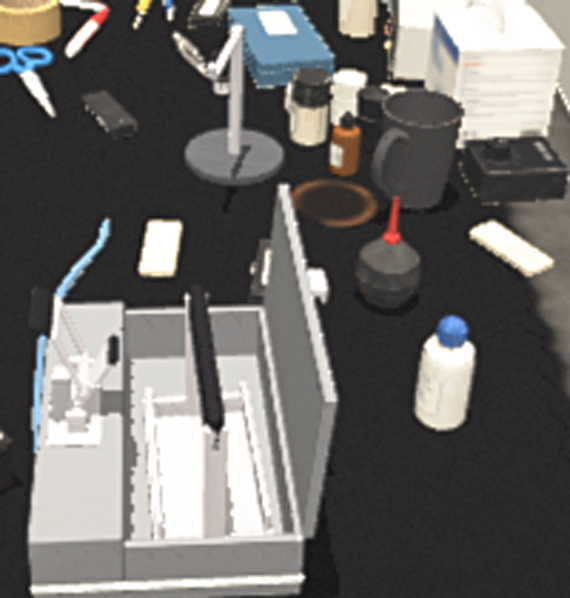

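The crops show the carrier bar in c2 from (228,245) to (515,205), and the latch raised at about (320,400). In c1 the prong runs from (90,467) to (280,497), the black case is at (455,408), a cream mailer at (405,573) and another cream thing at (362,78). Next I compute positions and sizes.

```bash
python3 - <<'E'
from h import *
import pickle
T=pickle.load(open('top.pkl','rb'));S=pickle.load(open('side.pkl','rb'))
np.set_printoptions(precision=1,suppress=True)
b=lambda x,y,z,o,s:back(T,o[0]+(x+.5)/s-.5,o[1]+(y+.5)/s-.5,z)
o2=(360,140);o1=(205,70)
FL,FR=b(85,495,76,o2,5),b(548,435,76,o2,5);BL,BR=b(40,175,68,o2,5),b(500,108,68,o2,5)
print('box',FL,FR,BL,BR,(FL+FR+BL+BR)/4,np.linalg.norm(FL-FR),np.linalg.norm(BL-FL))
for p in(FL-FR,BL-BR): print(np.degrees(np.arctan2(-p[0],p[1])))
p,q=b(228,245,150,o2,5),b(515,205,150,o2,5);print('bar',p,q,(p+q)/2,np.linalg.norm(p-q))
for n,z,L in(('postprong',159,[(90,467),(280,497)]),('base',5,[(137,482)]),('tip',173,[(280,497)]),
 ('blk',14,[(390,376),(522,380),(520,442),(388,437)]),('labelcorners',14,[(412,392),(500,392),(500,427),(412,427)]),
 ('mail',9,[(343,547),(469,547),(469,600),(343,600)]),('far',9,[(398,23),(425,62),(328,133),(300,95)]),
 ('blower',30,[(484,250)])):
  P=np.array([b(x,y,z,o1,4) for x,y in L]);print(n,P[:,:2].tolist() if 0 else P[:,:2].round(0).tolist(),P.mean(0))
  if len(P)==4:print(np.linalg.norm(P-np.roll(P,1,0),axis=1))
E
```

```text
box [475.7  76.8  76. ] [ 500.3 -163.2   76. ] [642.5  94.2  68. ] [ 671.3 -147.2   68. ] [572.5 -34.9  72. ] 241.26744976601304 167.89384417614392
5.848393086918277
6.801233927308002
bar [598.3  12.7 150. ] [ 614.1 -127.4  150. ] [606.2 -57.4 150. ] 140.96583553788233
postprong [[614.0, 443.0], [593.0, 329.0]] [603.9 385.8 159. ]
base [[615.0, 442.0]] [615.  441.6   5. ]
tip [[593.0, 328.0]] [592.5 327.5 173. ]
blk [[682.0, 266.0], [677.0, 176.0], [635.0, 179.0], [641.0, 269.0]] [658.8 222.4  14. ]
[41.7 90.1 42.4 90. ]
labelcorners [[671.0, 251.0], [669.0, 191.0], [645.0, 192.0], [647.0, 252.0]] [658.2 221.7  14. ]
[23.9 60.  23.9 60. ]
mail [[567.0, 301.0], [564.0, 215.0], [528.0, 216.0], [531.0, 302.0]] [547.4 258.8   9. ]
[36.2 86.  36.2 85.9]
far [[927.0, 255.0], [899.0, 237.0], [852.0, 305.0], [879.0, 323.0]] [889.2 279.9   9. ]
[84.  32.9 83.  32.7]
blower [[764.0, 200.0]] [764. 200.  30.]
```

```bash
cat > plan.py <<'E'
# plan.py x y z yaw : turn (rz total) then shift, in tool axes/units, plus per-row counts
import sys
from h import *
x,y,z,yaw=map(float,sys.argv[1:5])
s=env.state();M=R.from_euler('xyz',s['ee_rot'],degrees=True);T=R.from_euler('xyz',[180,0,yaw],degrees=True)
rv=np.degrees((M.inv()*T).as_rotvec())/30;sh=T.inv().apply(np.array([x,y,z])-s['ee_pos'])/500
np.set_printoptions(precision=4,suppress=True)
print('t',round(s['time_s'],2),'pos',s['ee_pos'].round(1) if hasattr(s['ee_pos'],'round') else s['ee_pos'],'w',round(s['gripper_width'],1),'F',np.round(s['force'],1))
n=int(np.ceil(np.linalg.norm(rv)*30/9.5));m=int(np.ceil(np.linalg.norm(sh)*500/50))
print('turn',rv,n,rv/max(n,1),'shift',sh,m,sh/max(m,1))
E
python3 plan.py 606.2 -57.4 260 96.4
```

```text
t 0.1 pos [ 249.8 -517.4  213.2] w 91.3 F [-0.5  0.1  0.8]
turn [-0.0025 -0.0019 -2.3543] 8 [-0.0003 -0.0002 -0.2943] shift [ 0.8349  0.8109 -0.0936] 12 [ 0.0696  0.0676 -0.0078]
```

send_rows:
  motion:
    - {"tz": -0.012, "rz": -0.294, "gripper": 0.12}
    - {"tz": -0.012, "rz": -0.294, "gripper": 0.12}
    - {"tz": -0.012, "rz": -0.294, "gripper": 0.12}
    - {"tz": -0.012, "rz": -0.294, "gripper": 0.12}
    - {"tz": -0.012, "rz": -0.294, "gripper": 0.12}
    - {"tz": -0.012, "rz": -0.294, "gripper": 0.12}
    - {"tz": -0.012, "rz": -0.294, "gripper": 0.12}
    - {"tz": -0.01, "rz": -0.294, "gripper": 0.12}

```text
invalid input at $.motion[0]: expected keys tx, ty, tz, rx, ry, rz, gripper
```

send_rows:
  motion:
    - {"tx": 0.07, "ty": 0.0676, "gripper": 0.12}
    - {"tx": 0.07, "ty": 0.0676, "gripper": 0.12}
    - {"tx": 0.07, "ty": 0.0676, "gripper": 0.12}
    - {"tx": 0.07, "ty": 0.0676, "gripper": 0.12}
    - {"tx": 0.07, "ty": 0.0676, "gripper": 0.12}
    - {"tx": 0.07, "ty": 0.0676, "gripper": 0.12}
    - {"tx": 0.07, "ty": 0.0676, "gripper": 0.12}
    - {"tx": 0.07, "ty": 0.0676, "gripper": 0.12}
    - {"tx": 0.07, "ty": 0.0676, "gripper": 0.12}
    - {"tx": 0.07, "ty": 0.0676, "gripper": 0.12}
    - {"tx": 0.07, "ty": 0.0676, "gripper": 0.12}
    - {"tx": 0.065, "ty": 0.0676, "gripper": 0.12}

```text
invalid input at $.motion[0]: expected keys tx, ty, tz, rx, ry, rz, gripper
```

```bash
python3 plan.py 606.2 -57.4 200 96.4
```

```text
t 0.1 pos [ 249.8 -517.4  213.2] w 91.3 F [-0.5  0.1  0.8]
turn [-0.0025 -0.0019 -2.3543] 8 [-0.0003 -0.0002 -0.2943] shift [0.8349 0.8109 0.0264] 12 [0.0696 0.0676 0.0022]
```

All keys are needed in each row.

send_rows:
  motion:
    - {"tx": 0, "ty": 0, "tz": -0.012, "rx": 0, "ry": 0, "rz": -0.294, "gripper": 0.12}
    - {"tx": 0, "ty": 0, "tz": -0.012, "rx": 0, "ry": 0, "rz": -0.294, "gripper": 0.12}
    - {"tx": 0, "ty": 0, "tz": -0.012, "rx": 0, "ry": 0, "rz": -0.294, "gripper": 0.12}
    - {"tx": 0, "ty": 0, "tz": -0.012, "rx": 0, "ry": 0, "rz": -0.294, "gripper": 0.12}
    - {"tx": 0, "ty": 0, "tz": -0.012, "rx": 0, "ry": 0, "rz": -0.294, "gripper": 0.12}
    - {"tx": 0, "ty": 0, "tz": -0.012, "rx": 0, "ry": 0, "rz": -0.294, "gripper": 0.12}
    - {"tx": 0, "ty": 0, "tz": -0.012, "rx": 0, "ry": 0, "rz": -0.294, "gripper": 0.12}
    - {"tx": 0, "ty": 0, "tz": -0.01, "rx": 0, "ry": 0, "rz": -0.294, "gripper": 0.12}

```text
time_s: 1.1
ee_pos: [249.9, -517.6, 260.7]
ee_rot: [-180.0, -0.0, 96.6]
force: [-0.4, 0.2, -0.0]
gripper_width: 40.2
gripper_force: 0.0
```

send_rows:
  motion:
    - {"tx": 0.07, "ty": 0.0676, "tz": 0, "rx": 0, "ry": 0, "rz": 0, "gripper": 0.12}
    - {"tx": 0.07, "ty": 0.0676, "tz": 0, "rx": 0, "ry": 0, "rz": 0, "gripper": 0.12}
    - {"tx": 0.07, "ty": 0.0676, "tz": 0, "rx": 0, "ry": 0, "rz": 0, "gripper": 0.12}
    - {"tx": 0.07, "ty": 0.0676, "tz": 0, "rx": 0, "ry": 0, "rz": 0, "gripper": 0.12}
    - {"tx": 0.07, "ty": 0.0676, "tz": 0, "rx": 0, "ry": 0, "rz": 0, "gripper": 0.12}
    - {"tx": 0.07, "ty": 0.0676, "tz": 0, "rx": 0, "ry": 0, "rz": 0, "gripper": 0.12}
    - {"tx": 0.07, "ty": 0.0676, "tz": 0, "rx": 0, "ry": 0, "rz": 0, "gripper": 0.12}
    - {"tx": 0.07, "ty": 0.0676, "tz": 0, "rx": 0, "ry": 0, "rz": 0, "gripper": 0.12}
    - {"tx": 0.07, "ty": 0.0676, "tz": 0, "rx": 0, "ry": 0, "rz": 0, "gripper": 0.12}
    - {"tx": 0.07, "ty": 0.0676, "tz": 0, "rx": 0, "ry": 0, "rz": 0, "gripper": 0.12}
    - {"tx": 0.07, "ty": 0.0676, "tz": 0, "rx": 0, "ry": 0, "rz": 0, "gripper": 0.12}
    - {"tx": 0.065, "ty": 0.0676, "tz": 0, "rx": 0, "ry": 0, "rz": 0, "gripper": 0.12}

```text
time_s: 2.6
ee_pos: [607.7, -56.7, 260.5]
ee_rot: [-180.0, 0.0, 96.3]
force: [0.8, -0.6, 0.3]
gripper_width: 40.3
gripper_force: 0.0
```

```bash
python3 plan.py 606.2 -57.4 125 96.4; python3 - <<'E'
from h import *
print(env.state()['ee_rot']); c=cam('side','s1.png')
a=cv2.imread('pics/s1.png');cv2.imwrite('pics/s1c.png',cv2.resize(a[120:360,230:430],None,fx=2.5,fy=2.5,interpolation=cv2.INTER_CUBIC))
print(proj(c,[606.2,-57.4,135]),proj(c,[598.3,12.7,150]),proj(c,[614.1,-127.4,150]))
E
```

```text
t 2.6 pos [607.7 -56.7 260.5] w 40.3 F [ 0.8 -0.6  0.3]
turn [-0.0016  0.0001 -0.0017] 1 [-0.0016  0.0001 -0.0017] shift [-0.0011 -0.0031  0.271 ] 3 [-0.0004 -0.001   0.0903]
[-1.79952310e+02  2.32752951e-03  9.63498833e+01]
[321.67854204 265.44839158] [319.62272051 237.36764682] [324.26499117 285.1958866 ]
```

View pics/s1c.png

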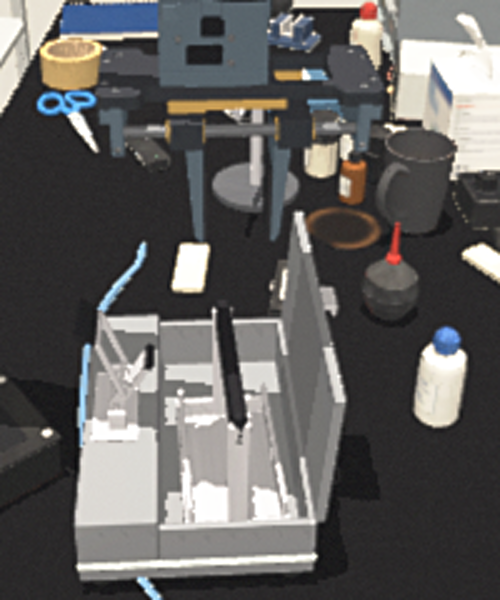

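The picture shows the fingers over the bar, which runs from px (320,242) to (325,292) as predicted. I'll go down, grip and lift.

send_rows:
  motion:
    - {"tx": 0, "ty": -0.003, "tz": 0.09, "rx": 0, "ry": 0, "rz": 0, "gripper": 0.12}
    - {"tx": 0, "ty": 0, "tz": 0.09, "rx": 0, "ry": 0, "rz": 0, "gripper": 0.12}
    - {"tx": 0, "ty": 0, "tz": 0.06, "rx": 0, "ry": 0, "rz": 0, "gripper": 0.12}
    - {"tx": 0, "ty": 0, "tz": 0.03, "rx": 0, "ry": 0, "rz": 0, "gripper": 0.12}
    - {"tx": 0, "ty": 0, "tz": 0, "rx": 0, "ry": 0, "rz": 0, "gripper": 0.12}
    - {"tx": 0, "ty": 0, "tz": 0, "rx": 0, "ry": 0, "rz": 0, "gripper": 1}
    - {"tx": 0, "ty": 0, "tz": 0, "rx": 0, "ry": 0, "rz": 0, "gripper": 1}
    - {"tx": 0, "ty": 0, "tz": 0, "rx": 0, "ry": 0, "rz": 0, "gripper": 1}
    - {"tx": 0, "ty": 0, "tz": 0, "rx": 0, "ry": 0, "rz": 0, "gripper": 1}
    - {"tx": 0, "ty": 0, "tz": 0, "rx": 0, "ry": 0, "rz": 0, "gripper": 1}
  grip_force: 30

```text
time_s: 3.9
ee_pos: [605.8, -58.4, 126.7]
ee_rot: [180.0, 0.0, 96.3]
force: [-1.2, 0.3, 4.4]
gripper_width: 11.8
gripper_force: 30.0
```

send_rows:
  motion:
    - {"tx": 0, "ty": 0, "tz": -0.02, "rx": 0, "ry": 0, "rz": 0, "gripper": 1}
    - {"tx": 0, "ty": 0, "tz": -0.04, "rx": 0, "ry": 0, "rz": 0, "gripper": 1}
    - {"tx": 0, "ty": 0, "tz": -0.06, "rx": 0, "ry": 0, "rz": 0, "gripper": 1}
    - {"tx": 0, "ty": 0, "tz": -0.06, "rx": 0, "ry": 0, "rz": 0, "gripper": 1}
    - {"tx": 0, "ty": 0, "tz": -0.06, "rx": 0, "ry": 0, "rz": 0, "gripper": 1}
    - {"tx": 0, "ty": 0, "tz": -0.06, "rx": 0, "ry": 0, "rz": 0, "gripper": 1}
    - {"tx": 0, "ty": 0, "tz": -0.06, "rx": 0, "ry": 0, "rz": 0, "gripper": 1}
    - {"tx": 0, "ty": 0, "tz": -0.04, "rx": 0, "ry": 0, "rz": 0, "gripper": 1}

```text
time_s: 4.9
ee_pos: [605.7, -58.3, 327.5]
ee_rot: [179.9, 0.0, 96.3]
force: [0.6, 0.1, -2.7]
gripper_width: 11.5
gripper_force: 30.0
```

```bash
python3 plan.py 577 238 250 169.6; python3 - <<'E'
from h import *
c=cam('top','t2.png')
a=cv2.imread('pics/t2.png');s=cv2.resize(a[60:260,200:480],None,fx=2.85,fy=2.85,interpolation=cv2.INTER_CUBIC);cv2.imwrite('pics/t2c.png',s)
E
```

```text
t 4.9 pos [605.7 -58.3 327.5] w 11.5 F [ 0.6  0.1 -2.7]
turn [ 0.0017  0.0019 -2.4422] 8 [ 0.0002  0.0002 -0.3053] shift [0.1634 0.5724 0.1549] 7 [0.0233 0.0818 0.0221]
```

View pics/t2c.png

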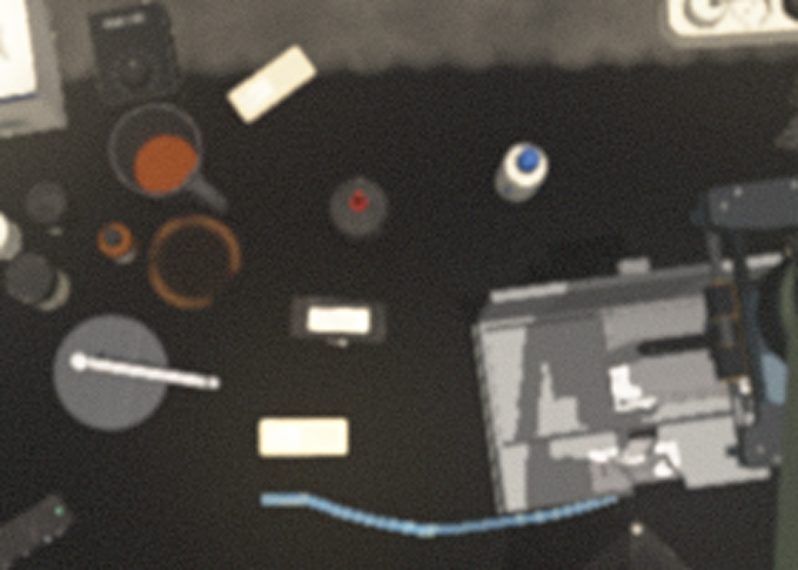

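The carrier is held at the gripper and clear of the box. The case is still at crop (338,320) and the mailer at (304,437). Next I turn it and move to the end of the prong.

send_rows:
  motion:
    - {"tx": 0, "ty": 0, "tz": 0, "rx": 0, "ry": 0, "rz": -0.304, "gripper": 1}
    - {"tx": 0, "ty": 0, "tz": 0, "rx": 0, "ry": 0, "rz": -0.304, "gripper": 1}
    - {"tx": 0, "ty": 0, "tz": 0, "rx": 0, "ry": 0, "rz": -0.304, "gripper": 1}
    - {"tx": 0, "ty": 0, "tz": 0, "rx": 0, "ry": 0, "rz": -0.304, "gripper": 1}
    - {"tx": 0, "ty": 0, "tz": 0, "rx": 0, "ry": 0, "rz": -0.304, "gripper": 1}
    - {"tx": 0, "ty": 0, "tz": 0, "rx": 0, "ry": 0, "rz": -0.304, "gripper": 1}
    - {"tx": 0, "ty": 0, "tz": 0, "rx": 0, "ry": 0, "rz": -0.304, "gripper": 1}
    - {"tx": 0, "ty": 0, "tz": 0, "rx": 0, "ry": 0, "rz": -0.304, "gripper": 1}

```text
time_s: 5.95
ee_pos: [605.3, -58.2, 325.0]
ee_rot: [-180.0, -0.1, 169.6]
force: [-0.5, -0.6, -2.7]
gripper_width: 11.8
gripper_force: 30.0
```

```bash
python3 plan.py 580 265 197 169.3
```

```text
t 5.95 pos [605.3 -58.2 325. ] w 11.8 F [-0.5 -0.6 -2.7]
turn [-0.0003 -0.0031  0.0099] 1 [-0.0003 -0.0031  0.0099] shift [0.1697 0.6258 0.2559] 7 [0.0242 0.0894 0.0366]
```

send_rows:
  motion:
    - {"tx": 0.017, "ty": 0.04, "tz": 0, "rx": 0, "ry": 0, "rz": 0.01, "gripper": 1}
    - {"tx": 0.019, "ty": 0.08, "tz": 0, "rx": 0, "ry": 0, "rz": 0, "gripper": 1}
    - {"tx": 0.023, "ty": 0.085, "tz": 0, "rx": 0, "ry": 0, "rz": 0, "gripper": 1}
    - {"tx": 0.023, "ty": 0.085, "tz": 0, "rx": 0, "ry": 0, "rz": 0, "gripper": 1}
    - {"tx": 0.023, "ty": 0.085, "tz": 0, "rx": 0, "ry": 0, "rz": 0, "gripper": 1}
    - {"tx": 0.023, "ty": 0.085, "tz": 0, "rx": 0, "ry": 0, "rz": 0, "gripper": 1}
    - {"tx": 0.023, "ty": 0.085, "tz": 0, "rx": 0, "ry": 0, "rz": 0, "gripper": 1}
    - {"tx": 0.019, "ty": 0.08, "tz": 0, "rx": 0, "ry": 0, "rz": 0, "gripper": 1}
    - {"tx": 0, "ty": 0, "tz": 0.08, "rx": 0, "ry": 0, "rz": 0, "gripper": 1}
    - {"tx": 0, "ty": 0, "tz": 0.09, "rx": 0, "ry": 0, "rz": 0, "gripper": 1}
    - {"tx": 0, "ty": 0, "tz": 0.086, "rx": 0, "ry": 0, "rz": 0, "gripper": 1}
    - {"tx": 0, "ty": 0, "tz": 0, "rx": 0, "ry": 0, "rz": 0, "gripper": 1}

```text
time_s: 7.45
ee_pos: [579.0, 263.6, 193.5]
ee_rot: [-179.7, -0.5, 169.0]
force: [-0.7, 0.1, -1.6]
gripper_width: 11.7
gripper_force: 30.0
```

```bash
python3 plan.py 603.5 383.5 197 169.3; python3 - <<'E'
from h import *
c=cam('side','s3.png')
a=cv2.imread('pics/s3.png');cv2.imwrite('pics/s3c.png',cv2.resize(a[90:290,230:430],None,fx=3,fy=3,interpolation=cv2.INTER_CUBIC))
for p in([592.5,327.5,173],[614.5,442,155],[603.5,383.5,159],[580,265,205]):print((proj(c,p)-[230,90])*3)
E
```

```text
t 7.45 pos [579.  263.6 193.5] w 11.7 F [-0.7  0.1 -1.6]
turn [-0.011  -0.0159 -0.0101] 1 [-0.011  -0.0159 -0.0101] shift [-0.0035  0.2448 -0.0069] 3 [-0.0012  0.0816 -0.0023]
[281.58835136 214.2949724 ]
[308.65113802 181.86384579]
[295.61472753 202.67046321]
[263.97537838 211.30802762]
```

View pics/s3c.png

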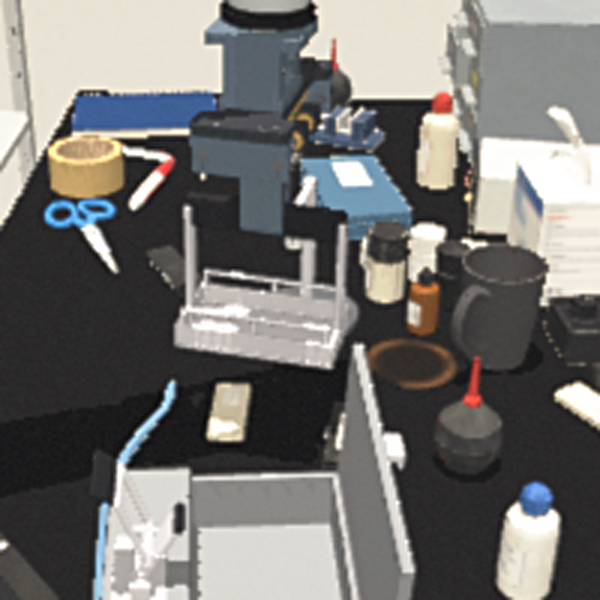

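The carrier is level before the prong, with its window over the prong tip at crop (293,243). Now I slide it on.

send_rows:
  motion:
    - {"tx": 0, "ty": 0.02, "tz": -0.007, "rx": 0, "ry": 0, "rz": 0, "gripper": 1}
    - {"tx": 0, "ty": 0.035, "tz": 0, "rx": 0, "ry": 0, "rz": 0, "gripper": 1}
    - {"tx": 0, "ty": 0.035, "tz": 0, "rx": 0, "ry": 0, "rz": 0, "gripper": 1}
    - {"tx": 0, "ty": 0.035, "tz": 0, "rx": 0, "ry": 0, "rz": 0, "gripper": 1}
    - {"tx": 0, "ty": 0.035, "tz": 0, "rx": 0, "ry": 0, "rz": 0, "gripper": 1}
    - {"tx": 0, "ty": 0.035, "tz": 0, "rx": 0, "ry": 0, "rz": 0, "gripper": 1}
    - {"tx": 0, "ty": 0.03, "tz": 0, "rx": 0, "ry": 0, "rz": 0, "gripper": 1}
    - {"tx": 0, "ty": 0.02, "tz": 0, "rx": 0, "ry": 0, "rz": 0, "gripper": 1}
    - {"tx": 0, "ty": 0, "tz": 0, "rx": 0, "ry": 0, "rz": 0, "gripper": 1}

```text
time_s: 8.62
ee_pos: [605.1, 385.5, 201.1]
ee_rot: [-180.0, -0.0, 169.0]
force: [0.4, -1.1, -2.7]
gripper_width: 11.9
gripper_force: 30.0
```

```bash
python3 plan.py 603.5 383.5 166 169.3; python3 - <<'E'
from h import *
c=cam('top','t4.png')
d=cam('side','s4.png')
a=cv2.imread('pics/t4.png')[150:250,200:330];b=cv2.imread('pics/s4.png')[100:220,270:380]
r=lambda i:cv2.resize(i,(390,400),interpolation=cv2.INTER_CUBIC)
cv2.imwrite('pics/ts4.png',np.hstack([r(a),r(b)]))
E
```

```text
t 8.62 pos [605.1 385.5 201.1] w 11.9 F [ 0.4 -1.1 -2.7]
turn [-0.0008 -0.0004 -0.0089] 1 [-0.0008 -0.0004 -0.0089] shift [ 0.0023 -0.0045  0.0702] 1 [ 0.0023 -0.0045  0.0702]
```

View pics/ts4.png

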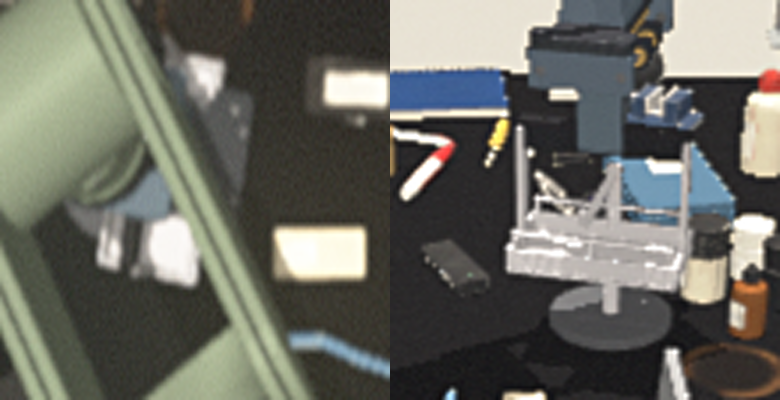

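The prong runs through the window, from (615,170) to its tip at about (603,205) in the right half. I lower it slowly.

send_rows:
  motion:
    - {"tx": 0, "ty": -0.004, "tz": 0.03, "rx": 0, "ry": 0, "rz": 0, "gripper": 1}
    - {"tx": 0, "ty": 0, "tz": 0.03, "rx": 0, "ry": 0, "rz": 0, "gripper": 1}
    - {"tx": 0, "ty": 0, "tz": 0.004, "rx": 0, "ry": 0, "rz": 0, "gripper": 1}
    - {"tx": 0, "ty": 0, "tz": 0.004, "rx": 0, "ry": 0, "rz": 0, "gripper": 1}
    - {"tx": 0, "ty": 0, "tz": 0, "rx": 0, "ry": 0, "rz": 0, "gripper": 1}

```text
time_s: 9.35
ee_pos: [604.9, 383.0, 167.6]
ee_rot: [180.0, 0.0, 169.0]
force: [0.7, 1.0, -2.1]
gripper_width: 12.0
gripper_force: 30.0
```

send_rows:
  motion:
    - {"tx": 0, "ty": 0, "tz": 0.003, "rx": 0, "ry": 0, "rz": 0, "gripper": 1}
    - {"tx": 0, "ty": 0, "tz": 0.003, "rx": 0, "ry": 0, "rz": 0, "gripper": 1}
    - {"tx": 0, "ty": 0, "tz": 0, "rx": 0, "ry": 0, "rz": 0, "gripper": 1}

```text
time_s: 9.72
ee_pos: [605.0, 383.1, 165.5]
ee_rot: [179.9, 0.1, 169.0]
force: [-0.7, -0.8, 2.8]
gripper_width: 11.9
gripper_force: 30.0
```

send_rows:
  motion:
    - {"tx": 0, "ty": 0, "tz": 0, "rx": 0, "ry": 0, "rz": 0, "gripper": 0.4}
    - {"tx": 0, "ty": 0, "tz": 0, "rx": 0, "ry": 0, "rz": 0, "gripper": 0.2}
    - {"tx": 0, "ty": 0, "tz": 0, "rx": 0, "ry": 0, "rz": 0, "gripper": 0.2}
    - {"tx": 0, "ty": 0, "tz": 0, "rx": 0, "ry": 0, "rz": 0, "gripper": 0.2}
    - {"tx": 0, "ty": 0, "tz": -0.02, "rx": 0, "ry": 0, "rz": 0, "gripper": 0.2}
    - {"tx": 0, "ty": 0, "tz": -0.04, "rx": 0, "ry": 0, "rz": 0, "gripper": 0.2}
    - {"tx": 0, "ty": 0, "tz": -0.08, "rx": 0, "ry": 0, "rz": 0, "gripper": 0.2}
    - {"tx": 0, "ty": 0, "tz": -0.08, "rx": 0, "ry": 0, "rz": 0, "gripper": 0.2}
    - {"tx": 0, "ty": 0, "tz": -0.02, "rx": 0, "ry": 0, "rz": 0, "gripper": 0.0}

```text
time_s: 10.85
ee_pos: [605.7, 383.5, 288.7]
ee_rot: [179.7, 0.3, 169.0]
force: [-0.4, -0.6, -0.3]
gripper_width: 43.7
gripper_force: 0.0
```

```bash
python3 plan.py 547.4 258.8 150 88; python3 - <<'E'
from h import *
d=cam('side','s5.png')
T=cam('top','t5.png')
b=cv2.imread('pics/s5.png')[100:220,270:380];a=cv2.imread('pics/t5.png')[150:250,200:330]
r=lambda i:cv2.resize(i,(390,400),interpolation=cv2.INTER_CUBIC)
cv2.imwrite('pics/ts5.png',np.hstack([r(a),r(b)]))
E
```

```text
t 10.85 pos [605.7 383.5 288.7] w 43.7 F [-0.4 -0.6 -0.3]
turn [0.0145 0.0019 2.6997] 9 [0.0016 0.0002 0.3   ] shift [-0.2534 -0.1078  0.2774] 4 [-0.0633 -0.027   0.0694]
```

View pics/ts5.png

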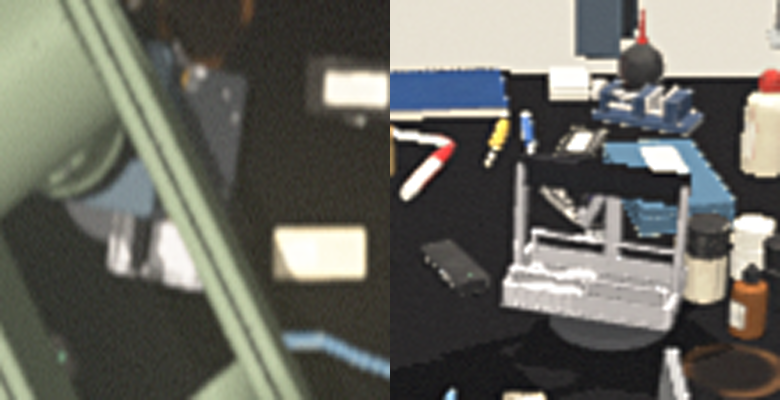

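The carrier hangs level on the prong (bar at right-half (605,180)). Next I measure the mailer and the case label by thresholding.

```bash
cat > flat.py <<'E'
from h import *
import sys
T=cam('top','tf.png' if len(sys.argv)<2 else sys.argv[1])
g=T[0]['frame'].min(2); m=(g>120).astype(np.uint8)
n,l,st,ce=cv2.connectedComponentsWithStats(m)
for i in range(1,n):
    if 100<st[i,4]<700 and 240<ce[i,0]<480 and 120<ce[i,1]<240:
        (u,v),(w,h),a=cv2.minAreaRect(np.argwhere(l==i)[:,::-1].astype(np.float32))
        c=cv2.boxPoints(((u,v),(w,h),a)); P=np.array([back(T,*p,9) for p in c])
        e=[P[1]-P[0],P[2]-P[1]];e=max(e,key=np.linalg.norm);e=e if e[1]>0 else -e
        print(st[i,4],(round(u),round(v)),P.mean(0)[:2].round(1),'size',np.linalg.norm(P[1]-P[0]).round(),np.linalg.norm(P[2]-P[1]).round(),'yaw',np.degrees(np.arctan2(-e[0],e[1])).round(1))
E
python3 flat.py
```

```text
414 (423, 155) [699.2 -64.7] size 278.0 24.0 yaw 6.2
196 (318, 172) [660.1 222. ] size 58.0 25.0 yaw -1.5
383 (306, 213) [547.5 259.1] size 82.0 33.0 yaw -1.5
```

send_rows:
  motion:
    - {"tx": 0, "ty": 0, "tz": 0, "rx": 0.014, "ry": 0, "rz": 0.3, "gripper": -0.6}
    - {"tx": 0, "ty": 0, "tz": 0, "rx": 0, "ry": 0, "rz": 0.3, "gripper": -0.6}
    - {"tx": 0, "ty": 0, "tz": 0, "rx": 0, "ry": 0, "rz": 0.3, "gripper": -0.6}
    - {"tx": 0, "ty": 0, "tz": 0, "rx": 0, "ry": 0, "rz": 0.3, "gripper": -0.6}
    - {"tx": 0, "ty": 0, "tz": 0, "rx": 0, "ry": 0, "rz": 0.3, "gripper": -0.6}
    - {"tx": 0, "ty": 0, "tz": 0, "rx": 0, "ry": 0, "rz": 0.3, "gripper": -0.6}
    - {"tx": 0, "ty": 0, "tz": 0, "rx": 0, "ry": 0, "rz": 0.3, "gripper": -0.6}
    - {"tx": 0, "ty": 0, "tz": 0, "rx": 0, "ry": 0, "rz": 0.3, "gripper": -0.6}
    - {"tx": 0, "ty": 0, "tz": 0, "rx": 0, "ry": 0, "rz": 0.3, "gripper": -0.6}

```text
time_s: 12.12
ee_pos: [604.0, 382.5, 281.7]
ee_rot: [-179.7, 0.6, 87.7]
force: [-0.7, -0.2, 0.5]
gripper_width: 73.2
gripper_force: 0.0
```

```bash
python3 plan.py 547.4 258.8 120 88
```

```text
t 12.12 pos [604.  382.5 281.7] w 73.2 F [-0.7 -0.2  0.5]
turn [-0.0105  0.0187 -0.0101] 1 [-0.0105  0.0187 -0.0101] shift [-0.2512 -0.1046  0.3234] 5 [-0.0502 -0.0209  0.0647]
```

send_rows:
  motion:
    - {"tx": -0.05, "ty": -0.021, "tz": 0, "rx": -0.01, "ry": 0.018, "rz": -0.02, "gripper": -0.4}
    - {"tx": -0.07, "ty": -0.028, "tz": 0, "rx": 0, "ry": 0, "rz": 0, "gripper": -0.4}
    - {"tx": -0.07, "ty": -0.028, "tz": 0, "rx": 0, "ry": 0, "rz": 0, "gripper": -0.4}
    - {"tx": -0.058, "ty": -0.026, "tz": 0, "rx": 0, "ry": 0, "rz": 0, "gripper": -0.4}
    - {"tx": 0, "ty": 0, "tz": 0.08, "rx": 0, "ry": 0, "rz": 0, "gripper": -0.4}
    - {"tx": 0, "ty": 0, "tz": 0.09, "rx": 0, "ry": 0, "rz": 0, "gripper": -0.4}
    - {"tx": 0, "ty": 0, "tz": 0.09, "rx": 0, "ry": 0, "rz": 0, "gripper": -0.4}
    - {"tx": 0, "ty": 0, "tz": 0.08, "rx": 0, "ry": 0, "rz": 0, "gripper": -0.4}
    - {"tx": 0, "ty": 0, "tz": 0.08, "rx": 0, "ry": 0, "rz": 0, "gripper": -0.4}
    - {"tx": 0, "ty": 0, "tz": 0.08, "rx": 0, "ry": 0, "rz": 0, "gripper": -0.4}
    - {"tx": 0, "ty": 0, "tz": 0, "rx": 0, "ry": 0, "rz": 0, "gripper": -0.4}

```text
time_s: 13.5
ee_pos: [547.0, 259.2, 29.7]
ee_rot: [-179.6, 0.1, 88.6]
force: [0.0, -0.2, -0.0]
gripper_width: 64.0
gripper_force: 0.0
```

```bash
python3 plan.py 547.5 259.1 2.5 88.5
```

```text
t 13.5 pos [547.  259.2  29.7] w 64.0 F [ 0.  -0.2 -0. ]
turn [-0.0121  0.0049  0.0032] 1 [-0.0121  0.0049  0.0032] shift [-0.0001  0.001   0.0544] 1 [-0.0001  0.001   0.0544]
```

send_rows:
  motion:
    - {"tx": 0, "ty": 0.001, "tz": 0.03, "rx": -0.012, "ry": 0.005, "rz": 0, "gripper": -0.4}
    - {"tx": 0, "ty": 0, "tz": 0.016, "rx": 0, "ry": 0, "rz": 0, "gripper": -0.4}
    - {"tx": 0, "ty": 0, "tz": 0.008, "rx": 0, "ry": 0, "rz": 0, "gripper": -0.4}
    - {"tx": 0, "ty": 0, "tz": 0, "rx": 0, "ry": 0, "rz": 0, "gripper": 1}
    - {"tx": 0, "ty": 0, "tz": 0, "rx": 0, "ry": 0, "rz": 0, "gripper": 1}
    - {"tx": 0, "ty": 0, "tz": 0, "rx": 0, "ry": 0, "rz": 0, "gripper": 1}
    - {"tx": 0, "ty": 0, "tz": 0, "rx": 0, "ry": 0, "rz": 0, "gripper": 1}
    - {"tx": 0, "ty": 0, "tz": 0, "rx": 0, "ry": 0, "rz": 0, "gripper": 1}
  grip_force: 20

```text
time_s: 14.5
ee_pos: [551.6, 261.0, 7.6]
ee_rot: [179.4, -0.3, 88.6]
force: [-0.4, -0.6, 1.5]
gripper_width: 31.4
gripper_force: 20.0
```

```bash
python3 plan.py 547.5 259.1 150 88.5;python3 plan.py 547.5 259.1 150 88.5; python3 flat.py
```

```text
t 14.5 pos [551.6 261.    7.6] w 31.4 F [-0.4 -0.6  1.5]
turn [ 0.0192 -0.0095  0.0031] 1 [ 0.0192 -0.0095  0.0031] shift [-0.0041 -0.008  -0.2849] 3 [-0.0014 -0.0027 -0.095 ]
t 14.5 pos [551.6 261.    7.6] w 31.4 F [-0.4 -0.6  1.5]
turn [ 0.0192 -0.0095  0.0031] 1 [ 0.0192 -0.0095  0.0031] shift [-0.0041 -0.008  -0.2849] 3 [-0.0014 -0.0027 -0.095 ]
415 (423, 155) [699.2 -64.7] size 278.0 24.0 yaw 6.3
563 (236, 189) [617.9 449.9] size 152.0 67.0 yaw 79.1
196 (318, 172) [660.1 222. ] size 58.0 25.0 yaw -1.5
596 (339, 226) [508.7 171.2] size 230.0 121.0 yaw 87.6
```

send_rows:
  motion:
    - {"tx": 0, "ty": 0, "tz": -0.01, "rx": 0, "ry": 0, "rz": 0, "gripper": 1}
    - {"tx": 0, "ty": 0, "tz": -0.02, "rx": 0, "ry": 0, "rz": 0, "gripper": 1}
    - {"tx": 0, "ty": 0, "tz": -0.04, "rx": 0, "ry": 0, "rz": 0, "gripper": 1}
    - {"tx": 0, "ty": 0, "tz": -0.06, "rx": 0, "ry": 0, "rz": 0, "gripper": 1}
    - {"tx": 0, "ty": 0, "tz": -0.08, "rx": 0, "ry": 0, "rz": 0, "gripper": 1}
    - {"tx": 0, "ty": 0, "tz": -0.09, "rx": 0, "ry": 0, "rz": 0, "gripper": 1}
    - {"tx": 0, "ty": 0, "tz": -0.09, "rx": 0, "ry": 0, "rz": 0, "gripper": 1}
    - {"tx": 0, "ty": 0, "tz": -0.05, "rx": 0, "ry": 0, "rz": 0, "gripper": 1}
    - {"tx": 0, "ty": 0, "tz": 0, "rx": 0, "ry": 0, "rz": 0, "gripper": 1}

```text
time_s: 15.68
ee_pos: [550.3, 260.4, 230.0]
ee_rot: [179.1, -0.4, 88.6]
force: [-0.2, 0.3, -0.3]
gripper_width: 31.1
gripper_force: 20.0
```

```bash
python3 plan.py 604 -82 220 6.4; python3 flat.py t6.png
```

```text
t 15.68 pos [550.3 260.4 230. ] w 31.1 F [-0.2  0.3 -0.3]
turn [ 0.0135 -0.0318  2.7397] 9 [ 0.0015 -0.0035  0.3044] shift [0.0304 0.6925 0.02  ] 7 [0.0043 0.0989 0.0029]
420 (423, 155) [699.2 -64.7] size 278.0 24.0 yaw 6.3
562 (236, 189) [617.9 449.9] size 152.0 67.0 yaw 79.1
552 (264, 182) [634.5 370.9] size 90.0 53.0 yaw 77.5
```

send_rows:
  motion:
    - {"tx": 0, "ty": 0, "tz": 0, "rx": 0.013, "ry": -0.03, "rz": 0.304, "gripper": 1}
    - {"tx": 0, "ty": 0, "tz": 0, "rx": 0, "ry": 0, "rz": 0.304, "gripper": 1}
    - {"tx": 0, "ty": 0, "tz": 0, "rx": 0, "ry": 0, "rz": 0.304, "gripper": 1}
    - {"tx": 0, "ty": 0, "tz": 0, "rx": 0, "ry": 0, "rz": 0.304, "gripper": 1}
    - {"tx": 0, "ty": 0, "tz": 0, "rx": 0, "ry": 0, "rz": 0.304, "gripper": 1}
    - {"tx": 0, "ty": 0, "tz": 0, "rx": 0, "ry": 0, "rz": 0.304, "gripper": 1}
    - {"tx": 0, "ty": 0, "tz": 0, "rx": 0, "ry": 0, "rz": 0.304, "gripper": 1}
    - {"tx": 0, "ty": 0, "tz": 0, "rx": 0, "ry": 0, "rz": 0.304, "gripper": 1}
    - {"tx": 0, "ty": 0, "tz": 0, "rx": 0, "ry": 0, "rz": 0.304, "gripper": 1}

```text
time_s: 16.85
ee_pos: [548.4, 259.5, 224.9]
ee_rot: [179.3, 0.2, 6.2]
force: [-0.2, -0.3, -0.1]
gripper_width: 31.4
gripper_force: 20.0
```

```bash
python3 plan.py 604.8 -76.2 230 6.3
```

```text
t 16.85 pos [548.4 259.5 224.9] w 31.4 F [-0.2 -0.3 -0.1]
turn [ 0.0224  0.0068 -0.003 ] 1 [ 0.0224  0.0068 -0.003 ] shift [ 0.0385  0.6798 -0.0102] 7 [ 0.0055  0.0971 -0.0015]
```

send_rows:
  motion:
    - {"tx": 0.003, "ty": 0.05, "tz": -0.01, "rx": 0.015, "ry": 0, "rz": 0, "gripper": 1}
    - {"tx": 0.005, "ty": 0.08, "tz": 0, "rx": 0, "ry": 0, "rz": 0, "gripper": 1}
    - {"tx": 0.005, "ty": 0.09, "tz": 0, "rx": 0, "ry": 0, "rz": 0, "gripper": 1}
    - {"tx": 0.005, "ty": 0.09, "tz": 0, "rx": 0, "ry": 0, "rz": 0, "gripper": 1}
    - {"tx": 0.005, "ty": 0.09, "tz": 0, "rx": 0, "ry": 0, "rz": 0, "gripper": 1}
    - {"tx": 0.005, "ty": 0.09, "tz": 0, "rx": 0, "ry": 0, "rz": 0, "gripper": 1}
    - {"tx": 0.005, "ty": 0.09, "tz": 0, "rx": 0, "ry": 0, "rz": 0, "gripper": 1}
    - {"tx": 0.005, "ty": 0.06, "tz": 0, "rx": 0, "ry": 0, "rz": 0, "gripper": 1}
    - {"tx": 0, "ty": 0.04, "tz": 0, "rx": 0, "ry": 0, "rz": 0, "gripper": 1}
    - {"tx": 0, "ty": 0, "tz": 0, "rx": 0, "ry": 0, "rz": 0, "gripper": 1}

```text
time_s: 18.1
ee_pos: [606.2, -76.3, 232.0]
ee_rot: [179.9, 0.1, 6.4]
force: [-0.6, 0.5, 0.0]
gripper_width: 31.4
gripper_force: 20.0
```

```bash
python3 plan.py 604.8 -76.2 27 6.3; python3 - <<'E'
from h import *
np.set_printoptions(precision=1,suppress=True)
c=cam('side','s7.png');cv2.imwrite('pics/s7c.png',cv2.resize(cv2.imread('pics/s7.png')[150:360,240:400],None,fx=2.8,fy=2.8,interpolation=cv2.INTER_CUBIC))
o=np.array([573,-34.5,0]);B=R.from_euler('z',6.3,degrees=True)
for p in([-87,-121,76],[-28,-121,76],[88,-121,68],[-87,121,76],[-28,121,76],[-27,115,68],[81,115,68],[-27,-115,68],[81,-115,68]):print(p,(proj(c,o+B.apply(p))-[240,150])*2.8)
E
```

```text
t 18.1 pos [606.2 -76.3 232. ] w 31.4 F [-0.6  0.5  0. ]
turn [0.0033 0.0035 0.0037] 1 [0.0033 0.0035 0.0037] shift [-0.0028 -0.0006  0.4101] 5 [-0.0006 -0.0001  0.082 ]
[-87, -121, 76] [ 52.6 498.1]
[-28, -121, 76] [145.4 494.3]
[88, -121, 68] [324.8 495.6]
[-87, 121, 76] [ 75.  265.6]
[-28, 121, 76] [146.7 263.5]
[-27, 115, 68] [148.2 275.7]
[81, 115, 68] [278.3 271.9]
[-27, -115, 68] [147.4 495.5]
[81, -115, 68] [312.9 488.8]
```

View pics/s7c.png

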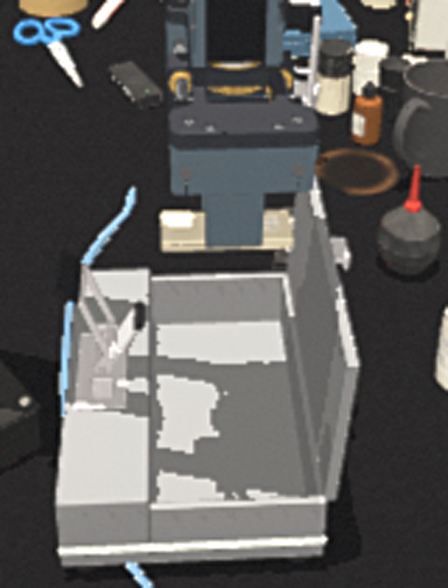

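The picture shows the mailer at (230,230), held level above the compartment, whose corners are about (150,270), (285,275), (322,497) and (150,503). The box is near (575,-36). I lower the mailer.

send_rows:
  motion:
    - {"tx": -0.003, "ty": 0, "tz": 0.05, "rx": 0, "ry": 0, "rz": 0, "gripper": 1}
    - {"tx": 0, "ty": 0, "tz": 0.08, "rx": 0, "ry": 0, "rz": 0, "gripper": 1}
    - {"tx": 0, "ty": 0, "tz": 0.08, "rx": 0, "ry": 0, "rz": 0, "gripper": 1}
    - {"tx": 0, "ty": 0, "tz": 0.07, "rx": 0, "ry": 0, "rz": 0, "gripper": 1}
    - {"tx": 0, "ty": 0, "tz": 0.05, "rx": 0, "ry": 0, "rz": 0, "gripper": 1}
    - {"tx": 0, "ty": 0, "tz": 0.03, "rx": 0, "ry": 0, "rz": 0, "gripper": 1}
    - {"tx": 0, "ty": 0, "tz": 0.02, "rx": 0, "ry": 0, "rz": 0, "gripper": 1}
    - {"tx": 0, "ty": 0, "tz": 0.01, "rx": 0, "ry": 0, "rz": 0, "gripper": 1}
    - {"tx": 0, "ty": 0, "tz": 0, "rx": 0, "ry": 0, "rz": 0, "gripper": 1}

```text
time_s: 19.27
ee_pos: [605.6, -76.2, 38.6]
ee_rot: [179.8, -0.1, 6.5]
force: [0.4, 0.8, 0.0]
gripper_width: 31.0
gripper_force: 20.0
```

send_rows:
  motion:
    - {"tx": 0, "ty": 0, "tz": 0.01, "rx": 0, "ry": 0, "rz": 0, "gripper": 1}
    - {"tx": 0, "ty": 0, "tz": 0.008, "rx": 0, "ry": 0, "rz": 0, "gripper": 1}
    - {"tx": 0, "ty": 0, "tz": 0, "rx": 0, "ry": 0, "rz": 0, "gripper": 1}

```text
time_s: 19.65
ee_pos: [605.1, -76.3, 29.0]
ee_rot: [179.9, 0.0, 6.5]
force: [-0.5, 0.8, -0.6]
gripper_width: 30.9
gripper_force: 20.0
```

send_rows:
  motion:
    - {"tx": 0, "ty": 0, "tz": 0.006, "rx": 0, "ry": 0, "rz": 0, "gripper": 1}
    - {"tx": 0, "ty": 0, "tz": 0, "rx": 0, "ry": 0, "rz": 0, "gripper": 0.1}
    - {"tx": 0, "ty": 0, "tz": 0, "rx": 0, "ry": 0, "rz": 0, "gripper": -0.1}
    - {"tx": 0, "ty": 0, "tz": 0, "rx": 0, "ry": 0, "rz": 0, "gripper": -0.1}
    - {"tx": 0, "ty": 0, "tz": -0.03, "rx": 0, "ry": 0, "rz": 0, "gripper": -0.1}
    - {"tx": 0, "ty": 0, "tz": -0.07, "rx": 0, "ry": 0, "rz": 0, "gripper": -0.1}
    - {"tx": 0, "ty": 0, "tz": -0.08, "rx": 0, "ry": 0, "rz": 0, "gripper": -0.1}
    - {"tx": 0, "ty": 0, "tz": -0.09, "rx": 0, "ry": 0, "rz": 0, "gripper": -0.1}
    - {"tx": 0, "ty": 0, "tz": -0.09, "rx": 0, "ry": 0, "rz": 0, "gripper": -0.1}
    - {"tx": 0, "ty": 0, "tz": -0.06, "rx": 0, "ry": 0, "rz": 0, "gripper": -0.1}

```text
time_s: 20.9
ee_pos: [605.8, -75.8, 240.2]
ee_rot: [179.8, -0.3, 6.5]
force: [-0.4, -0.2, -0.7]
gripper_width: 50.3
gripper_force: 0.0
```

```bash
python3 plan.py 660 222 225 88.5; python3 flat.py t8.png
```

```text
t 20.9 pos [605.8 -75.8 240.2] w 50.3 F [-0.4 -0.2 -0.7]
turn [ 0.0123 -0.0024 -2.7329] 9 [ 0.0014 -0.0003 -0.3037] shift [0.5983 0.0927 0.0303] 7 [0.0855 0.0132 0.0043]
128 (391, 161) [683.   22.9] size 100.0 10.0 yaw 6.3
559 (236, 189) [617.9 449.7] size 152.0 67.0 yaw 79.0
195 (318, 172) [660.1 222. ] size 58.0 25.0 yaw -1.5
```

send_rows:
  motion:
    - {"tx": 0, "ty": 0, "tz": 0, "rx": 0.012, "ry": 0, "rz": -0.304, "gripper": -0.4}
    - {"tx": 0, "ty": 0, "tz": 0, "rx": 0, "ry": 0, "rz": -0.304, "gripper": -0.4}
    - {"tx": 0, "ty": 0, "tz": 0, "rx": 0, "ry": 0, "rz": -0.304, "gripper": -0.4}
    - {"tx": 0, "ty": 0, "tz": 0, "rx": 0, "ry": 0, "rz": -0.304, "gripper": -0.4}
    - {"tx": 0, "ty": 0, "tz": 0, "rx": 0, "ry": 0, "rz": -0.304, "gripper": -0.4}
    - {"tx": 0, "ty": 0, "tz": 0, "rx": 0, "ry": 0, "rz": -0.304, "gripper": -0.4}
    - {"tx": 0, "ty": 0, "tz": 0, "rx": 0, "ry": 0, "rz": -0.304, "gripper": -0.4}
    - {"tx": 0, "ty": 0, "tz": 0, "rx": 0, "ry": 0, "rz": -0.304, "gripper": -0.4}
    - {"tx": 0, "ty": 0, "tz": 0, "rx": 0, "ry": 0, "rz": -0.3, "gripper": -0.4}

```text
time_s: 22.08
ee_pos: [605.1, -75.8, 236.7]
ee_rot: [-180.0, -0.2, 88.8]
force: [0.1, -0.4, -0.4]
gripper_width: 63.9
gripper_force: 0.0
```

send_rows:
  motion:
    - {"tx": 0.05, "ty": 0.008, "tz": 0, "rx": 0, "ry": 0, "rz": 0, "gripper": -0.4}
    - {"tx": 0.085, "ty": 0.013, "tz": 0, "rx": 0, "ry": 0, "rz": 0, "gripper": -0.4}
    - {"tx": 0.085, "ty": 0.013, "tz": 0, "rx": 0, "ry": 0, "rz": 0, "gripper": -0.4}
    - {"tx": 0.085, "ty": 0.013, "tz": 0, "rx": 0, "ry": 0, "rz": 0, "gripper": -0.4}
    - {"tx": 0.085, "ty": 0.013, "tz": 0, "rx": 0, "ry": 0, "rz": 0, "gripper": -0.4}
    - {"tx": 0.085, "ty": 0.013, "tz": 0, "rx": 0, "ry": 0, "rz": 0, "gripper": -0.4}
    - {"tx": 0.075, "ty": 0.012, "tz": 0, "rx": 0, "ry": 0, "rz": 0, "gripper": -0.4}
    - {"tx": 0.048, "ty": 0.008, "tz": 0, "rx": 0, "ry": 0, "rz": 0, "gripper": -0.4}
    - {"tx": 0, "ty": 0, "tz": 0, "rx": 0, "ry": 0, "rz": 0, "gripper": -0.4}

```text
time_s: 23.2
ee_pos: [659.6, 222.9, 237.1]
ee_rot: [-179.9, -0.2, 88.6]
force: [0.8, 0.4, 0.3]
gripper_width: 63.7
gripper_force: 0.0
```

```bash
python3 plan.py 659.5 221.7 30 88.5; python3 flat.py
```

```text
t 23.2 pos [659.6 222.9 237.1] w 63.7 F [0.8 0.4 0.3]
turn [-0.0019 -0.0062  0.0026] 1 [-0.0019 -0.0062  0.0026] shift [-0.0025 -0.0002  0.4141] 5 [-0.0005 -0.      0.0828]
580 (236, 189) [617.9 449.9] size 152.0 67.0 yaw 79.1
```

send_rows:
  motion:
    - {"tx": -0.002, "ty": 0, "tz": 0.05, "rx": 0, "ry": -0.006, "rz": 0, "gripper": -0.4}
    - {"tx": 0, "ty": 0, "tz": 0.09, "rx": 0, "ry": 0, "rz": 0, "gripper": -0.4}
    - {"tx": 0, "ty": 0, "tz": 0.09, "rx": 0, "ry": 0, "rz": 0, "gripper": -0.4}
    - {"tx": 0, "ty": 0, "tz": 0.09, "rx": 0, "ry": 0, "rz": 0, "gripper": -0.4}
    - {"tx": 0, "ty": 0, "tz": 0.06, "rx": 0, "ry": 0, "rz": 0, "gripper": -0.4}
    - {"tx": 0, "ty": 0, "tz": 0.04, "rx": 0, "ry": 0, "rz": 0, "gripper": -0.4}
    - {"tx": 0, "ty": 0, "tz": 0.02, "rx": 0, "ry": 0, "rz": 0, "gripper": -0.4}
    - {"tx": 0, "ty": 0, "tz": 0, "rx": 0, "ry": 0, "rz": 0, "gripper": -0.4}

```text
time_s: 24.25
ee_pos: [659.5, 220.0, 17.3]
ee_rot: [-179.9, -0.0, 88.4]
force: [-0.8, -0.1, -0.4]
gripper_width: 64.0
gripper_force: 0.0
```

send_rows:
  motion:
    - {"tx": 0, "ty": 0, "tz": 0.018, "rx": 0, "ry": 0, "rz": 0, "gripper": -0.4}
    - {"tx": 0, "ty": 0, "tz": 0.008, "rx": 0, "ry": 0, "rz": 0, "gripper": -0.4}
    - {"tx": 0, "ty": 0, "tz": 0, "rx": 0, "ry": 0, "rz": 0, "gripper": -0.4}

```text
time_s: 24.62
ee_pos: [659.4, 221.0, 4.2]
ee_rot: [-179.9, -0.0, 88.5]
force: [-0.2, -0.5, 0.7]
gripper_width: 64.0
gripper_force: 0.0
```

send_rows:
  motion:
    - {"tx": 0, "ty": 0, "tz": 0, "rx": 0, "ry": 0, "rz": 0, "gripper": 0.3}
    - {"tx": 0, "ty": 0, "tz": 0, "rx": 0, "ry": 0, "rz": 0, "gripper": 1}
    - {"tx": 0, "ty": 0, "tz": 0, "rx": 0, "ry": 0, "rz": 0, "gripper": 1}
    - {"tx": 0, "ty": 0, "tz": 0, "rx": 0, "ry": 0, "rz": 0, "gripper": 1}
    - {"tx": 0, "ty": 0, "tz": 0, "rx": 0, "ry": 0, "rz": 0, "gripper": 1}
  grip_force: 25

```text
time_s: 25.25
ee_pos: [659.6, 221.1, 4.6]
ee_rot: [-180.0, -0.0, 88.5]
force: [-1.2, 0.3, 0.5]
gripper_width: 39.7
gripper_force: 24.5
```

send_rows:
  motion:
    - {"tx": 0, "ty": 0, "tz": -0.01, "rx": 0, "ry": 0, "rz": 0, "gripper": 1}
    - {"tx": 0, "ty": 0, "tz": -0.03, "rx": 0, "ry": 0, "rz": 0, "gripper": 1}
    - {"tx": 0, "ty": 0, "tz": -0.06, "rx": 0, "ry": 0, "rz": 0, "gripper": 1}
    - {"tx": 0, "ty": 0, "tz": -0.08, "rx": 0, "ry": 0, "rz": 0, "gripper": 1}
    - {"tx": 0, "ty": 0, "tz": -0.09, "rx": 0, "ry": 0, "rz": 0, "gripper": 1}
    - {"tx": 0, "ty": 0, "tz": -0.09, "rx": 0, "ry": 0, "rz": 0, "gripper": 1}
    - {"tx": 0, "ty": 0, "tz": -0.09, "rx": 0, "ry": 0, "rz": 0, "gripper": 1}
    - {"tx": 0, "ty": 0, "tz": -0.03, "rx": 0, "ry": 0, "rz": 0, "gripper": 1}
    - {"tx": 0, "ty": 0, "tz": 0, "rx": 0, "ry": 0, "rz": 0, "gripper": 1}

```text
time_s: 26.38
ee_pos: [659.8, 220.9, 245.0]
ee_rot: [180.0, -0.1, 88.5]
force: [0.2, -0.2, -1.3]
gripper_width: 39.6
gripper_force: 24.5
```

send_rows:
  motion:
    - {"tx": 0, "ty": 0, "tz": 0, "rx": 0, "ry": 0, "rz": 0.304, "gripper": 1}
    - {"tx": 0, "ty": 0, "tz": 0, "rx": 0, "ry": 0, "rz": 0.304, "gripper": 1}
    - {"tx": 0, "ty": 0, "tz": 0, "rx": 0, "ry": 0, "rz": 0.304, "gripper": 1}
    - {"tx": 0, "ty": 0, "tz": 0, "rx": 0, "ry": 0, "rz": 0.304, "gripper": 1}
    - {"tx": 0, "ty": 0, "tz": 0, "rx": 0, "ry": 0, "rz": 0.304, "gripper": 1}
    - {"tx": 0, "ty": 0, "tz": 0, "rx": 0, "ry": 0, "rz": 0.304, "gripper": 1}
    - {"tx": 0, "ty": 0, "tz": 0, "rx": 0, "ry": 0, "rz": 0.304, "gripper": 1}
    - {"tx": 0, "ty": 0, "tz": 0, "rx": 0, "ry": 0, "rz": 0.304, "gripper": 1}
    - {"tx": 0, "ty": 0, "tz": 0, "rx": 0, "ry": 0, "rz": 0.304, "gripper": 1}

```text
time_s: 27.5
ee_pos: [658.6, 220.5, 241.0]
ee_rot: [180.0, 0.3, 6.1]
force: [-0.6, -1.1, -1.5]
gripper_width: 39.6
gripper_force: 24.5
```

```bash
python3 plan.py 599 -8 245 6.3; python3 flat.py
```

```text
t 27.5 pos [658.6 220.5 241. ] w 39.6 F [-0.6 -1.1 -1.5]
turn [ 0.0011  0.0117 -0.0072] 1 [ 0.0011  0.0117 -0.0072] shift [-0.1687  0.4412 -0.008 ] 5 [-0.0337  0.0882 -0.0016]
582 (236, 189) [617.9 449.9] size 152.0 67.0 yaw 79.1
```

send_rows:
  motion:
    - {"tx": -0.02, "ty": 0.05, "tz": -0.008, "rx": 0, "ry": 0.01, "rz": -0.007, "gripper": 1}
    - {"tx": -0.032, "ty": 0.085, "tz": 0, "rx": 0, "ry": 0, "rz": 0, "gripper": 1}
    - {"tx": -0.034, "ty": 0.09, "tz": 0, "rx": 0, "ry": 0, "rz": 0, "gripper": 1}
    - {"tx": -0.034, "ty": 0.09, "tz": 0, "rx": 0, "ry": 0, "rz": 0, "gripper": 1}
    - {"tx": -0.031, "ty": 0.08, "tz": 0, "rx": 0, "ry": 0, "rz": 0, "gripper": 1}
    - {"tx": -0.018, "ty": 0.046, "tz": 0, "rx": 0, "ry": 0, "rz": 0, "gripper": 1}
    - {"tx": 0, "ty": 0, "tz": 0, "rx": 0, "ry": 0, "rz": 0, "gripper": 1}
    - {"tx": 0, "ty": 0, "tz": 0, "rx": 0, "ry": 0, "rz": 0, "gripper": 1}

```text
time_s: 28.55
ee_pos: [600.7, -7.1, 246.7]
ee_rot: [-179.9, -0.2, 6.7]
force: [-0.9, 0.5, -0.3]
gripper_width: 39.8
gripper_force: 24.5
```

```bash
python3 plan.py 599 -8 28 6.3
```

```text
t 28.55 pos [600.7  -7.1 246.7] w 39.8 F [-0.9  0.5 -0.3]
turn [-0.0029 -0.0053  0.0119] 1 [-0.0029 -0.0053  0.0119] shift [-0.0037  0.0013  0.4374] 5 [-0.0007  0.0003  0.0875]
```

send_rows:
  motion:
    - {"tx": -0.003, "ty": 0.001, "tz": 0.05, "rx": 0, "ry": 0, "rz": 0.01, "gripper": 1}
    - {"tx": 0, "ty": 0, "tz": 0.09, "rx": 0, "ry": 0, "rz": 0, "gripper": 1}
    - {"tx": 0, "ty": 0, "tz": 0.09, "rx": 0, "ry": 0, "rz": 0, "gripper": 1}
    - {"tx": 0, "ty": 0, "tz": 0.08, "rx": 0, "ry": 0, "rz": 0, "gripper": 1}
    - {"tx": 0, "ty": 0, "tz": 0.06, "rx": 0, "ry": 0, "rz": 0, "gripper": 1}
    - {"tx": 0, "ty": 0, "tz": 0.03, "rx": 0, "ry": 0, "rz": 0, "gripper": 1}
    - {"tx": 0, "ty": 0, "tz": 0.02, "rx": 0, "ry": 0, "rz": 0, "gripper": 1}
    - {"tx": 0, "ty": 0, "tz": 0.01, "rx": 0, "ry": 0, "rz": 0, "gripper": 1}
    - {"tx": 0, "ty": 0, "tz": 0, "rx": 0, "ry": 0, "rz": 0, "gripper": 1}

```text
time_s: 29.68
ee_pos: [601.0, -8.2, 33.4]
ee_rot: [-180.0, -0.3, 6.3]
force: [0.1, -0.3, 0.2]
gripper_width: 39.8
gripper_force: 24.5
```

send_rows:
  motion:
    - {"tx": 0, "ty": 0, "tz": 0.012, "rx": 0, "ry": 0, "rz": 0, "gripper": 1}
    - {"tx": 0, "ty": 0, "tz": 0.004, "rx": 0, "ry": 0, "rz": 0, "gripper": 1}
    - {"tx": 0, "ty": 0, "tz": 0, "rx": 0, "ry": 0, "rz": 0, "gripper": 0}
    - {"tx": 0, "ty": 0, "tz": 0, "rx": 0, "ry": 0, "rz": 0, "gripper": -0.25}
    - {"tx": 0, "ty": 0, "tz": 0, "rx": 0, "ry": 0, "rz": 0, "gripper": -0.25}
    - {"tx": 0, "ty": 0, "tz": -0.03, "rx": 0, "ry": 0, "rz": 0, "gripper": -0.25}
    - {"tx": 0, "ty": 0, "tz": -0.07, "rx": 0, "ry": 0, "rz": 0, "gripper": -0.25}
    - {"tx": 0, "ty": 0, "tz": -0.08, "rx": 0, "ry": 0, "rz": 0, "gripper": -0.25}
    - {"tx": 0, "ty": 0, "tz": -0.09, "rx": 0, "ry": 0, "rz": 0, "gripper": -0.25}
    - {"tx": 0, "ty": 0, "tz": -0.09, "rx": 0, "ry": 0, "rz": 0, "gripper": -0.25}
    - {"tx": 0, "ty": 0, "tz": -0.09, "rx": 0, "ry": 0, "rz": 0, "gripper": -0.25}
    - {"tx": 0, "ty": 0, "tz": -0.05, "rx": 0, "ry": 0, "rz": 0, "gripper": -0.25}

```text
time_s: 31.18
ee_pos: [600.0, -8.5, 279.3]
ee_rot: [180.0, -0.6, 6.3]
force: [0.5, 0.5, -0.3]
gripper_width: 56.7
gripper_force: 0.0
```

```bash
python3 plan.py 720 60 270 6.3; python3 - <<'E'
from h import *
T=cam('top','t9.png');S=cam('side','s9.png')
a=cv2.imread('pics/t9.png')[145:245,360:480];b=cv2.imread('pics/s9.png')[170:350,250:400]
cv2.imwrite('pics/ts9.png',np.hstack([cv2.resize(a,(400,333),interpolation=2)[:333],cv2.resize(b,(400,480),interpolation=2)[100:433]]))
cv2.imwrite('pics/ts9.png',np.hstack([np.pad(cv2.resize(a,(400,333),interpolation=2),((0,147),(0,0),(0,0))),cv2.resize(b,(400,480),interpolation=2)]))
E
```

```text
t 31.18 pos [600.   -8.5 279.3] w 56.7 F [ 0.5  0.5 -0.3]
turn [ 0.0004 -0.0196 -0.    ] 1 [ 0.0004 -0.0196 -0.    ] shift [ 0.2535 -0.1099  0.0185] 3 [ 0.0845 -0.0366  0.0062]
```

View pics/ts9.png

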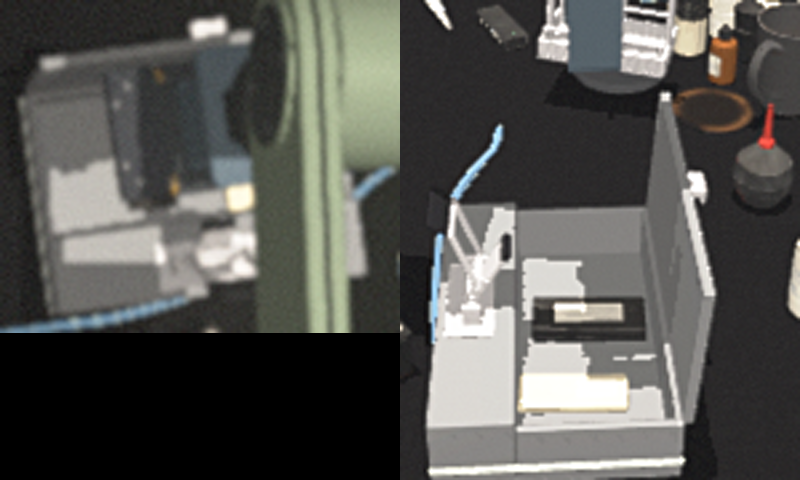

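Both flat things lie in the compartment: the case at right-half (590,318) and the mailer at (573,393). Next I shut the lid by going behind it at box y = -60 with closed fingers.

send_rows:
  motion:
    - {"tx": 0.05, "ty": 0.034, "tz": 0, "rx": 0, "ry": -0.018, "rz": 0, "gripper": 1}
    - {"tx": 0.06, "ty": 0.04, "tz": 0, "rx": 0, "ry": 0, "rz": 0, "gripper": 1}
    - {"tx": 0.06, "ty": 0.04, "tz": 0, "rx": 0, "ry": 0, "rz": 0, "gripper": 1}
    - {"tx": 0.05, "ty": 0.035, "tz": 0, "rx": 0, "ry": 0, "rz": 0, "gripper": 1}
    - {"tx": 0.035, "ty": 0.02, "tz": 0, "rx": 0, "ry": 0, "rz": 0, "gripper": 1}
    - {"tx": 0, "ty": 0, "tz": 0, "rx": 0, "ry": 0, "rz": 0, "gripper": 1}
    - {"tx": 0, "ty": 0, "tz": 0.07, "rx": 0, "ry": 0, "rz": 0, "gripper": 1}
    - {"tx": 0, "ty": 0, "tz": 0.09, "rx": 0, "ry": 0, "rz": 0, "gripper": 1}
    - {"tx": 0, "ty": 0, "tz": 0.08, "rx": 0, "ry": 0, "rz": 0, "gripper": 1}
    - {"tx": 0, "ty": 0, "tz": 0, "rx": 0, "ry": 0, "rz": 0, "gripper": 1}

```text
time_s: 32.52
ee_pos: [731.5, -77.6, 150.4]
ee_rot: [-179.8, 0.8, 6.3]
force: [0.7, -0.2, 0.3]
gripper_width: 0.4
gripper_force: 0.0
```

```bash
cat > bf.py <<'E'
from h import *
O=np.array([575,-36,0]);B=R.from_euler('z',6.3,degrees=True)
if __name__=='__main__':
    s=env.state();print('box-frame TCP',B.inv().apply(np.array(s['ee_pos'])-O).round(1),np.round(s['ee_rot'],1),np.round(s['force'],1),round(s['time_s'],1))
E
python3 bf.py; python3 -c "
import numpy as np
for t in (1.7,1.5,1.3,1.1,.9,.7,.5,.3,.15,0):print(t,(85.5-95*np.cos(t)+8*np.sin(t)+16).round(1),(68+95*np.sin(t)+8*np.cos(t)).round(1))"
```

```text
box-frame TCP [151.  -58.6 150.4] [-179.8    0.8    6.3] [ 0.7 -0.2  0.3] 32.5
1.7 121.7 161.2
1.5 102.8 163.3
1.3 83.8 161.7
1.1 65.5 156.3
0.9 48.7 147.4
0.7 34.0 135.3
0.5 22.0 120.6
0.3 13.1 103.7
0.15 8.8 90.1
0 6.5 76.0
```

send_rows:
  motion:
    - {"tx": -0.04, "ty": 0, "tz": -0.024, "rx": 0, "ry": 0.02, "rz": 0, "gripper": 1}
    - {"tx": -0.04, "ty": 0, "tz": 0, "rx": 0, "ry": 0, "rz": 0, "gripper": 1}
    - {"tx": -0.03, "ty": 0, "tz": 0, "rx": 0, "ry": 0, "rz": 0, "gripper": 1}
    - {"tx": -0.024, "ty": 0, "tz": 0, "rx": 0, "ry": 0, "rz": 0, "gripper": 1}
    - {"tx": -0.036, "ty": 0, "tz": 0.012, "rx": 0, "ry": 0, "rz": 0, "gripper": 1}
    - {"tx": -0.034, "ty": 0, "tz": 0.018, "rx": 0, "ry": 0, "rz": 0, "gripper": 1}
    - {"tx": 0, "ty": 0, "tz": 0, "rx": 0, "ry": 0, "rz": 0, "gripper": 1}

```text
time_s: 33.4
ee_pos: [632.4, -89.7, 151.8]
ee_rot: [-180.0, -0.3, 6.3]
force: [1.1, 0.1, 0.2]
gripper_width: 0.6
gripper_force: 0.0
```

```bash
python3 bf.py
```

```text
box-frame TCP [ 51.2 -59.7 151.8] [-180.    -0.3    6.3] [1.1 0.1 0.2] 33.4
```

send_rows:
  motion:
    - {"tx": -0.034, "ty": 0, "tz": 0.033, "rx": 0, "ry": 0, "rz": 0, "gripper": 1}
    - {"tx": -0.024, "ty": 0, "tz": 0.03, "rx": 0, "ry": 0, "rz": 0, "gripper": 1}
    - {"tx": -0.018, "ty": 0, "tz": 0.034, "rx": 0, "ry": 0, "rz": 0, "gripper": 1}
    - {"tx": -0.009, "ty": 0, "tz": 0.024, "rx": 0, "ry": 0, "rz": 0, "gripper": 1}
    - {"tx": 0, "ty": 0, "tz": 0, "rx": 0, "ry": 0, "rz": 0, "gripper": 1}

```text
time_s: 34.02
ee_pos: [591.3, -94.1, 89.6]
ee_rot: [-179.9, -0.2, 6.3]
force: [-0.1, -0.4, 0.4]
gripper_width: 0.5
gripper_force: 0.0
```

```bash
python3 bf.py
```

```text
box-frame TCP [  9.8 -59.5  89.6] [-179.9   -0.2    6.3] [-0.1 -0.4  0.4] 34.0
```

send_rows:
  motion:
    - {"tx": -0.005, "ty": 0, "tz": 0.016, "rx": 0, "ry": 0, "rz": 0, "gripper": 1}
    - {"tx": 0, "ty": 0, "tz": 0.008, "rx": 0, "ry": 0, "rz": 0, "gripper": 1}
    - {"tx": 0, "ty": 0, "tz": 0.004, "rx": 0, "ry": 0, "rz": 0, "gripper": 1}
    - {"tx": 0, "ty": 0, "tz": 0, "rx": 0, "ry": 0, "rz": 0, "gripper": 1}

```text
time_s: 34.52
ee_pos: [589.5, -94.5, 76.4]
ee_rot: [-180.0, -0.3, 6.3]
force: [-0.0, 0.1, 0.3]
gripper_width: 0.6
gripper_force: 0.0
```

```bash
python3 bf.py
```

```text
box-frame TCP [  7.9 -59.7  76.4] [-180.    -0.3    6.3] [-0.   0.1  0.3] 34.5
```

Press a little further to confirm contact, then look.

send_rows:
  motion:
    - {"tx": 0, "ty": 0, "tz": 0.004, "rx": 0, "ry": 0, "rz": 0, "gripper": 1}
    - {"tx": 0, "ty": 0, "tz": 0.004, "rx": 0, "ry": 0, "rz": 0, "gripper": 1}
    - {"tx": 0, "ty": 0, "tz": 0, "rx": 0, "ry": 0, "rz": 0, "gripper": 1}

```text
time_s: 34.9
ee_pos: [589.5, -94.5, 76.1]
ee_rot: [-180.0, -0.4, 6.3]
force: [-5.6, 0.9, 21.9]
gripper_width: 0.6
gripper_force: 10.5
```

send_rows:
  motion:
    - {"tx": 0, "ty": 0, "tz": -0.03, "rx": 0, "ry": 0, "rz": 0, "gripper": 1}
    - {"tx": 0, "ty": 0, "tz": -0.08, "rx": 0, "ry": 0, "rz": 0, "gripper": 1}
    - {"tx": 0, "ty": 0, "tz": -0.09, "rx": 0, "ry": 0, "rz": 0, "gripper": 1}
    - {"tx": 0, "ty": 0, "tz": -0.09, "rx": 0, "ry": 0, "rz": 0, "gripper": 1}
    - {"tx": 0, "ty": 0.08, "tz": 0, "rx": 0, "ry": 0, "rz": 0, "gripper": 1}
    - {"tx": -0.05, "ty": 0.09, "tz": 0, "rx": 0, "ry": 0, "rz": 0, "gripper": 1}
    - {"tx": -0.05, "ty": 0.09, "tz": 0, "rx": 0, "ry": 0, "rz": 0, "gripper": 1}
    - {"tx": -0.05, "ty": 0.09, "tz": 0, "rx": 0, "ry": 0, "rz": 0, "gripper": 1}
    - {"tx": -0.05, "ty": 0.09, "tz": 0, "rx": 0, "ry": 0, "rz": 0, "gripper": 1}
    - {"tx": -0.05, "ty": 0.08, "tz": 0, "rx": 0, "ry": 0, "rz": 0, "gripper": 1}
    - {"tx": 0, "ty": 0, "tz": 0, "rx": 0, "ry": 0, "rz": 0, "gripper": 1}

```text
time_s: 36.28
ee_pos: [491.4, -369.5, 216.2]
ee_rot: [-180.0, -0.3, 6.0]
force: [-0.2, -0.4, -0.1]
gripper_width: 0.8
gripper_force: 0.0
```

```bash
python3 bf.py; python3 - <<'E'
from bf import *
T=cam('top','t10.png');S=cam('side','s10.png')
a=cv2.imread('pics/t10.png')[155:245,365:475];b=cv2.imread('pics/s10.png')[215:335,255:375]
a=cv2.resize(a,(396,324),interpolation=2);b=cv2.resize(b,(396,396),interpolation=2)
cv2.imwrite('pics/ts10.png',np.hstack([np.pad(a,((0,72),(0,0),(0,0))),b]))
# also lever zoom of side saved in same view below
z=cv2.resize(cv2.imread('pics/s10.png')[225:285,258:318],(400,400)[:2],interpolation=2)[0:204]
print('top scale 3.6 org(365,155); side 3.3 org(255,215) at x+396')
for n,p in dict(pivot=[-60,0,90],kseat=[-31.5+17,0,79],edgeL=[-31.5,121,76],edgeR=[-31.5,-121,76],frontL=[-87,121,76],frontR=[-87,-121,76]).items():
    w=O+B.apply(p);print(n,((proj(T,w)-[364.5,154.5])*3.6).round(),((proj(S,w)-[254.5,214.5])*3.3+[396,0]).round())
E
```

```text
box-frame TCP [-119.7 -322.3  216.2] [-180.    -0.3    6. ] [-0.2 -0.4 -0.1] 36.3
top scale 3.6 org(365,155); side 3.3 org(255,215) at x+396
pivot [213. 243.] [471. 203.]
kseat [200. 180.] [545. 214.]
edgeL [ 36. 227.] [519.  99.]
edgeR [369. 181.] [516. 372.]
frontL [ 46. 303.] [439. 102.]
frontR [380. 257.] [413. 377.]
```

View pics/ts10.png

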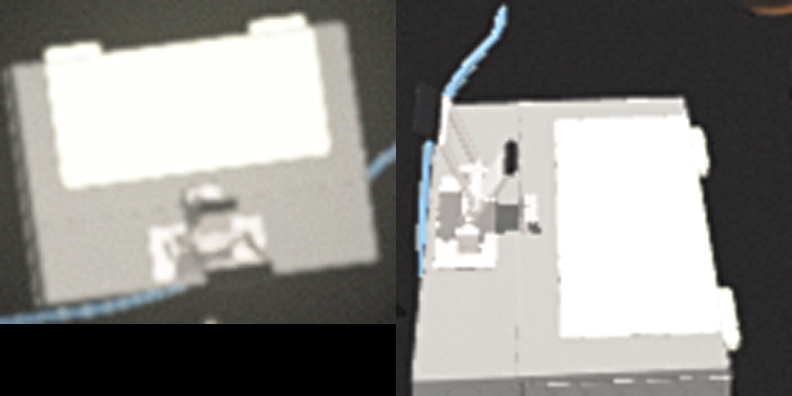

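The lid is shut: the seam lies at side crop (518,105)-(517,370), matching the prediction. The lever's black cap is at (510,158) and the loop tab at (425,112). I fit the lever angle.

```bash
python3 - <<'E'
from bf import *
S=cam('side');np.set_printoptions(precision=1,suppress=True)
def w(p):return ((proj(S,O+B.apply(p))-[254.5,214.5])*3.3+[396,0]).round()
for L in(1.9,2.0,2.1,2.2):
    pv=np.array([-60,0,90.]);tip=pv+44*np.array([-np.cos(L),0,np.sin(L)])
    a=np.radians(190)-L;lp=pv+16*np.array([np.cos(a),0,np.sin(a)]);f=4-L
    bar=lp+54*np.array([np.cos(f),0,np.sin(f)]); tab=bar+9*np.array([np.cos(f+1.2),0,np.sin(f+1.2)])
    print(L,'tip',tip,w(tip),'bar',bar,w(bar),'tab',tab,w(tab))
E
python3 plan.py 450 -50 240 6.3
```

```text
1.9 tip [-45.8   0.  131.6] [491. 149.] bar [-84.8   0.  152.4] [423. 124.] tab [-93.7   0.  151. ] [408. 126.]
2.0 tip [-41.7   0.  130. ] [498. 151.] bar [-78.4   0.  154.6] [434. 121.] tab [-87.4   0.  154.1] [418. 122.]
2.1 tip [-37.8   0.  128. ] [505. 154.] bar [-71.9   0.  156.1] [445. 118.] tab [-80.9   0.  156.5] [429. 118.]
2.2 tip [-34.1   0.  125.6] [511. 157.] bar [-65.2   0.  157. ] [456. 117.] tab [-74.2   0.  158.2] [441. 116.]
t 36.42 pos [ 493.1 -366.2  216.4] w 0.5 F [ 0.  -1.  -0.2]
turn [-0.0023 -0.0114  0.0004] 1 [-0.0023 -0.0114  0.0004] shift [-0.0163 -0.638  -0.0471] 7 [-0.0023 -0.0911 -0.0067]
```

```bash
python3 plan.py 435.8 -51.4 216 6.3
```

```text
t 36.42 pos [ 493.1 -366.2  216.4] w 0.5 F [ 0.  -1.  -0.2]
turn [-0.0023 -0.0114  0.0004] 1 [-0.0023 -0.0114  0.0004] shift [-0.0449 -0.6383  0.0009] 7 [-0.0064 -0.0912  0.0001]
```

send_rows:
  motion:
    - {"tx": -0.01, "ty": -0.05, "tz": -0.02, "rx": 0, "ry": -0.01, "rz": 0, "gripper": 1}
    - {"tx": -0.005, "ty": -0.09, "tz": -0.02, "rx": 0, "ry": 0, "rz": 0, "gripper": 1}
    - {"tx": -0.005, "ty": -0.09, "tz": 0, "rx": 0, "ry": 0, "rz": 0, "gripper": 1}
    - {"tx": -0.005, "ty": -0.09, "tz": 0, "rx": 0, "ry": 0, "rz": 0, "gripper": 1}
    - {"tx": -0.005, "ty": -0.09, "tz": 0, "rx": 0, "ry": 0, "rz": 0, "gripper": 1}
    - {"tx": -0.005, "ty": -0.09, "tz": 0, "rx": 0, "ry": 0, "rz": 0, "gripper": 1}
    - {"tx": -0.005, "ty": -0.08, "tz": 0, "rx": 0, "ry": 0, "rz": 0, "gripper": 1}
    - {"tx": -0.002, "ty": -0.058, "tz": 0, "rx": 0, "ry": 0, "rz": 0, "gripper": 1}
    - {"tx": 0, "ty": 0, "tz": 0, "rx": 0, "ry": 0, "rz": 0, "gripper": 1}

```text
time_s: 37.55
ee_pos: [435.8, -49.2, 237.4]
ee_rot: [-180.0, -0.1, 6.6]
force: [0.4, 0.0, -1.1]
gripper_width: 0.4
gripper_force: 0.0
```

```bash
python3 bf.py
```

```text
box-frame TCP [-139.9    2.1  237.4] [-1.8e+02 -1.0e-01  6.6e+00] [ 0.4  0.  -1.1] 37.5
```

send_rows:
  motion:
    - {"tx": 0, "ty": 0.003, "tz": 0.08, "rx": 0, "ry": 0, "rz": 0.01, "gripper": 1}
    - {"tx": 0, "ty": 0, "tz": 0.07, "rx": 0, "ry": 0, "rz": 0, "gripper": 1}
    - {"tx": 0, "ty": 0, "tz": 0.024, "rx": 0, "ry": 0, "rz": 0, "gripper": 1}
    - {"tx": 0.03, "ty": 0, "tz": 0, "rx": 0, "ry": 0, "rz": 0, "gripper": 1}
    - {"tx": 0.03, "ty": 0, "tz": 0, "rx": 0, "ry": 0, "rz": 0, "gripper": 1}
    - {"tx": 0.02, "ty": 0, "tz": 0, "rx": 0, "ry": 0, "rz": 0, "gripper": 1}
    - {"tx": 0.02, "ty": 0, "tz": 0, "rx": 0, "ry": 0, "rz": 0, "gripper": 1}
    - {"tx": 0, "ty": 0, "tz": 0, "rx": 0, "ry": 0, "rz": 0, "gripper": 1}

```text
time_s: 38.55
ee_pos: [487.7, -48.2, 149.8]
ee_rot: [-180.0, -0.1, 6.0]
force: [0.6, 0.5, -0.1]
gripper_width: 0.3
gripper_force: 0.0
```

```bash
python3 bf.py
```

```text
box-frame TCP [-88.1  -2.6 149.8] [-1.8e+02 -1.0e-01  6.0e+00] [ 0.6  0.5 -0.1] 38.5
```

Continue to TCP x ≈ -58, hold, then retreat so that the loop can fall.

send_rows:
  motion:
    - {"tx": 0.016, "ty": -0.004, "tz": 0, "rx": 0, "ry": 0, "rz": 0, "gripper": 1}
    - {"tx": 0.016, "ty": 0, "tz": 0, "rx": 0, "ry": 0, "rz": 0, "gripper": 1}
    - {"tx": 0.016, "ty": 0, "tz": 0, "rx": 0, "ry": 0, "rz": 0, "gripper": 1}
    - {"tx": 0.012, "ty": 0, "tz": 0, "rx": 0, "ry": 0, "rz": 0, "gripper": 1}
    - {"tx": 0, "ty": 0, "tz": 0, "rx": 0, "ry": 0, "rz": 0, "gripper": 1}
    - {"tx": 0, "ty": 0, "tz": 0, "rx": 0, "ry": 0, "rz": 0, "gripper": 1}

```text
time_s: 39.3
ee_pos: [516.2, -43.2, 149.6]
ee_rot: [-180.0, 0.0, 6.0]
force: [0.0, -0.5, -0.6]
gripper_width: 0.4
gripper_force: 0.0
```

```bash
python3 bf.py; python3 - <<'E'
from bf import *
a=cv2.imread('pics/s10.png');S=cam('side','s11.png');b=S[0]['frame']
# darkness of tab region before/after, and dark pixels in the loop neighbourhood
for n,i in(('before',a[:,:,::-1]),('now',b)):
    r=i[230:300,255:345].max(2);print(n,(i[242:257,260:268].max(2)<60).sum()); 
    for y in range(238,296,3): print(''.join('#' if i[y,x].max()<60 else '+' if i[y,x].max()<120 else '.' for x in range(255,340)))
E
```

```text
box-frame TCP [-59.2  -0.7 149.6] [-180.    0.    6.] [ 0.  -0.5 -0.6] 39.3
before 117
################+....+###############################################################
##############+....+#################################################################
#############+...+########################################+++++++++++++++++++++++++++
#############+.......................................................................
#############+.......................................................................
#############........................................................................
############+........................................................................
########.........................+##+................................................
#######+.........................+##+................................................
#######+..+......................+##+................................................
#######+.............................................................................
######+............................................................
[... 1733 characters left out ...]
............
#######........................++++++......++++++....................................
######+........................++++++......++++++....................................
######+........................++++++......++++++....................................
######....++..................+++++++....++++++++....................................
######....++...................++++++++++++++++++....................................
######.....+...................++++++++++++++++++....................................
######+........................++++++++++++++++++....................................
######+...................................++++++.....................................
```

send_rows:
  motion:
    - {"tx": 0, "ty": 0, "tz": -0.04, "rx": 0, "ry": 0, "rz": 0, "gripper": 1}
    - {"tx": -0.02, "ty": 0, "tz": -0.06, "rx": 0, "ry": 0, "rz": 0, "gripper": 1}
    - {"tx": -0.06, "ty": 0, "tz": 0, "rx": 0, "ry": 0, "rz": 0, "gripper": 1}
    - {"tx": -0.06, "ty": 0, "tz": 0, "rx": 0, "ry": 0, "rz": 0, "gripper": 1}
    - {"tx": 0, "ty": 0, "tz": 0, "rx": 0, "ry": 0, "rz": 0, "gripper": 1}
    - {"tx": 0, "ty": 0, "tz": 0, "rx": 0, "ry": 0, "rz": 0, "gripper": 1}

```text
time_s: 40.1
ee_pos: [447.6, -50.6, 200.0]
ee_rot: [-180.0, -0.1, 6.0]
force: [-0.6, 0.7, 0.1]
gripper_width: 0.4
gripper_force: 0.0
```

```bash
python3 bf.py; python3 - <<'E'
from bf import *
S=cam('side','s12.png');i=S[0]['frame']
for y in range(238,300,3): print(y,''.join('#' if i[y,x].max()<60 else '+' if i[y,x].max()<120 else '.' for x in range(255,340)))
for p in([-7,0,79],[-5,0,88],[-32,0,132]):print(p,proj(S,O+B.apply(p)).round())
E
```

```text
box-frame TCP [-128.2   -0.5  200. ] [-1.8e+02 -1.0e-01  6.0e+00] [-0.6  0.7  0.1] 40.1
238 ################+....+###############################################################
241 ##############+....+#################################################################
244 ############+....+#########################################++++++++++++++++++++++++++
247 ##########+..........................................................................
250 #########+...........................................................................
253 #########+...++++++++................................................................
256 ########+...+++++++++................................................................
259 ########....+++++++++++++++++++++++##+...............................................
262 #######+....++++++++++++..+++++...+##+...............................................
265 #######+..+++++++++...............+##+...............................................
268 #######+..++++.....................+.................................................
271 #######....++.....
[... 251 characters left out ...]
 ######+...++......................................+######............................
283 ######....++..................++++................+######+...........................
286 ######....++......................................+######+...........................
289 ######...+++.........................................................................
292 ######+..++..........................................................................
295 ######+..++..........................................................................
298 ######+..+++++.......................................................................
[-7, 0, 79] [303. 279.]
[-5, 0, 88] [304. 276.]
[-32, 0, 132] [290. 259.]
```

The loop has landed on the lid (tab at px (308,280)), and the lever cap is still up at (290,262). Now I go over the lever to its lid side.

send_rows:
  motion:
    - {"tx": 0.05, "ty": 0, "tz": 0, "rx": 0, "ry": 0, "rz": -0.01, "gripper": 1}
    - {"tx": 0.08, "ty": 0, "tz": 0, "rx": 0, "ry": 0, "rz": 0, "gripper": 1}
    - {"tx": 0.08, "ty": 0, "tz": 0, "rx": 0, "ry": 0, "rz": 0, "gripper": 1}
    - {"tx": 0.066, "ty": 0, "tz": 0, "rx": 0, "ry": 0, "rz": 0, "gripper": 1}
    - {"tx": 0, "ty": 0, "tz": 0, "rx": 0, "ry": 0, "rz": 0, "gripper": 1}
    - {"tx": 0, "ty": 0, "tz": 0.06, "rx": 0, "ry": 0, "rz": 0, "gripper": 1}
    - {"tx": 0, "ty": 0, "tz": 0.06, "rx": 0, "ry": 0, "rz": 0, "gripper": 1}
    - {"tx": 0, "ty": 0, "tz": 0.034, "rx": 0, "ry": 0, "rz": 0, "gripper": 1}
    - {"tx": 0, "ty": 0, "tz": 0, "rx": 0, "ry": 0, "rz": 0, "gripper": 1}

```text
time_s: 41.28
ee_pos: [582.7, -35.4, 121.2]
ee_rot: [-179.9, 0.2, 6.3]
force: [-0.5, 0.4, -0.4]
gripper_width: 0.5
gripper_force: 0.0
```

```bash
python3 bf.py
```

```text
box-frame TCP [  7.7  -0.2 121.2] [-179.9    0.2    6.3] [-0.5  0.4 -0.4] 41.3
```

send_rows:
  motion:
    - {"tx": -0.025, "ty": 0, "tz": -0.002, "rx": 0, "ry": 0, "rz": 0, "gripper": 1}
    - {"tx": -0.025, "ty": 0, "tz": -0.003, "rx": 0, "ry": 0, "rz": 0, "gripper": 1}
    - {"tx": -0.02, "ty": 0, "tz": -0.007, "rx": 0, "ry": 0, "rz": 0, "gripper": 1}
    - {"tx": -0.02, "ty": 0, "tz": -0.007, "rx": 0, "ry": 0, "rz": 0, "gripper": 1}
    - {"tx": -0.016, "ty": 0, "tz": 0, "rx": 0, "ry": 0, "rz": 0, "gripper": 1}
    - {"tx": -0.016, "ty": 0, "tz": 0, "rx": 0, "ry": 0, "rz": 0, "gripper": 1}
    - {"tx": -0.012, "ty": 0, "tz": 0.004, "rx": 0, "ry": 0, "rz": 0, "gripper": 1}
    - {"tx": 0, "ty": 0, "tz": 0, "rx": 0, "ry": 0, "rz": 0, "gripper": 1}

```text
time_s: 42.28
ee_pos: [516.4, -42.8, 129.7]
ee_rot: [-179.9, 0.1, 6.3]
force: [0.4, -0.3, -0.4]
gripper_width: 0.5
gripper_force: 0.0
```

```bash
python3 bf.py; python3 - <<'E'
from bf import *
S=cam('side','s13.png');i=S[0]['frame']
for y in range(238,300,3): print(y,''.join('#' if i[y,x].max()<60 else '+' if i[y,x].max()<120 else '.' for x in range(255,330)))
E
```

```text
box-frame TCP [-59.   -0.4 129.7] [-1.799e+02  1.000e-01  6.300e+00] [ 0.4 -0.3 -0.4] 42.3
238 +++++..+++++++++++++++++++++++++++++++++###################################
241 ###########################################################################
244 +++++++++++++++++++++++++++++++++++++++++####################++++++++++++++
247 ++++++++++++++++++++++++++++++++++++++++...................................
250 ++++++++++++++++++++++++++++++++++++++++...................................
253 ++++++++++++++++++++++++++++++++++++++++++++++++...........................
256 +++++++++.++++++++++++++++++++++++++++++++++++++...........................
259 ########..+##+++++++++++++++++++++++++++++++++++...........................
262 #######+.+###+++++++++++++++++++++++++++++++++++...........................
265 #######+..###+............++++++++++++++++++++++...........................
268 #######+.......................+++++++++++++++++...........................
271 #######...............................+++++++++++..........................
274 ######+........................++++++.....+#######.........................
277 ######+........................++++++.....+#######+........................
280 ######+........................++++++.....+#######+........................
283 ######....++......................+++.....+#######+........................
286 ######....++...................+..........+#######+........................
289 ######...+++...................++++++++++++++++++..........................
292 ######+........................++++++++++++++++++..........................
295 ######+..................................++++++............................
298 ######+.......++++++++....................+++++............................
```

The lever cap has moved to (265,262), and the tab has been drawn back to (301,280) and is still hooked. I press on.

send_rows:
  motion:
    - {"tx": -0.012, "ty": 0, "tz": 0.006, "rx": 0, "ry": 0, "rz": 0, "gripper": 1}
    - {"tx": -0.012, "ty": 0, "tz": 0.009, "rx": 0, "ry": 0, "rz": 0, "gripper": 1}
    - {"tx": -0.01, "ty": 0, "tz": 0.01, "rx": 0, "ry": 0, "rz": 0, "gripper": 1}
    - {"tx": -0.008, "ty": 0, "tz": 0.012, "rx": 0, "ry": 0, "rz": 0, "gripper": 1}
    - {"tx": -0.008, "ty": 0, "tz": 0.012, "rx": 0, "ry": 0, "rz": 0, "gripper": 1}
    - {"tx": -0.006, "ty": 0, "tz": 0.01, "rx": 0, "ry": 0, "rz": 0, "gripper": 1}
    - {"tx": -0.004, "ty": 0, "tz": 0.006, "rx": 0, "ry": 0, "rz": 0, "gripper": 1}
    - {"tx": 0, "ty": 0, "tz": 0, "rx": 0, "ry": 0, "rz": 0, "gripper": 1}

```text
time_s: 43.32
ee_pos: [487.4, -46.1, 97.4]
ee_rot: [-180.0, 0.0, 6.3]
force: [-0.3, 0.4, 0.0]
gripper_width: 0.4
gripper_force: 0.0
```

```bash
python3 bf.py
```

```text
box-frame TCP [-88.2  -0.4  97.4] [-180.     0.     6.3] [-0.3  0.4  0. ] 43.3
```

send_rows:
  motion:
    - {"tx": 0, "ty": 0, "tz": 0.003, "rx": 0, "ry": 0, "rz": 0, "gripper": 1}
    - {"tx": 0, "ty": 0, "tz": 0.003, "rx": 0, "ry": 0, "rz": 0, "gripper": 1}
    - {"tx": 0, "ty": 0, "tz": 0.002, "rx": 0, "ry": 0, "rz": 0, "gripper": 1}
    - {"tx": 0, "ty": 0, "tz": 0, "rx": 0, "ry": 0, "rz": 0, "gripper": 1}

```text
time_s: 43.82
ee_pos: [488.0, -46.1, 96.5]
ee_rot: [-180.0, -0.1, 6.3]
force: [-6.6, 0.6, 19.5]
gripper_width: 0.5
gripper_force: 9.7
```

The stop is at z 96.5, so the lever is flat. I retreat and take the last look.

send_rows:
  motion:
    - {"tx": 0, "ty": 0, "tz": -0.02, "rx": 0, "ry": 0, "rz": 0, "gripper": 1}
    - {"tx": 0, "ty": 0, "tz": -0.08, "rx": 0, "ry": 0, "rz": 0, "gripper": 1}
    - {"tx": 0, "ty": 0, "tz": -0.09, "rx": 0, "ry": 0, "rz": 0, "gripper": 1}
    - {"tx": 0, "ty": 0, "tz": -0.06, "rx": 0, "ry": 0, "rz": 0, "gripper": 1}
    - {"tx": 0, "ty": 0.06, "tz": 0, "rx": 0, "ry": 0, "rz": 0, "gripper": 1}
    - {"tx": 0, "ty": 0.09, "tz": 0, "rx": 0, "ry": 0, "rz": 0, "gripper": 1}
    - {"tx": 0, "ty": 0.09, "tz": 0, "rx": 0, "ry": 0, "rz": 0, "gripper": 1}
    - {"tx": 0, "ty": 0.09, "tz": 0, "rx": 0, "ry": 0, "rz": 0, "gripper": 1}
    - {"tx": 0, "ty": 0.09, "tz": 0, "rx": 0, "ry": 0, "rz": 0, "gripper": 1}
    - {"tx": 0, "ty": 0.09, "tz": 0, "rx": 0, "ry": 0, "rz": 0, "gripper": 1}
    - {"tx": 0, "ty": 0.06, "tz": 0, "rx": 0, "ry": 0, "rz": 0, "gripper": 1}
    - {"tx": 0, "ty": 0, "tz": 0, "rx": 0, "ry": 0, "rz": 0, "gripper": 1}

```text
time_s: 45.32
ee_pos: [518.8, -331.3, 217.9]
ee_rot: [-180.0, -0.0, 6.2]
force: [-0.8, 0.5, 0.1]
gripper_width: 0.6
gripper_force: 0.0
```

```bash
python3 bf.py; python3 - <<'E'
from bf import *
S=cam('side','s14.png');T=cam('top','t14.png')
a=cv2.imread('pics/s14.png')[120:340,250:400];b=cv2.imread('pics/t14.png')[150:250,200:480]
a=cv2.resize(a,(375,550),interpolation=2);b=cv2.resize(b,(420,150),interpolation=2);k=cv2.resize(cv2.imread('pics/s14.png')[240:300,255:325],(420,360),interpolation=2)
cv2.imwrite('pics/ts14.png',np.hstack([a,np.pad(np.vstack([b,k]),((0,40),(0,0),(0,0)))]))
for n,p in dict(seat=[-14,0,79],tip=[-104,0,92]).items():print(n,(proj(S,O+B.apply(p))-[255,240])*6+[375,150])
E
```

```text
box-frame TCP [ -88.2 -287.4  217.9] [-180.    -0.     6.2] [-0.8  0.5  0.1] 45.3
seat [644.38610095 385.6994035 ]
tip [375.84246932 365.60308024]
```

View pics/ts14.png

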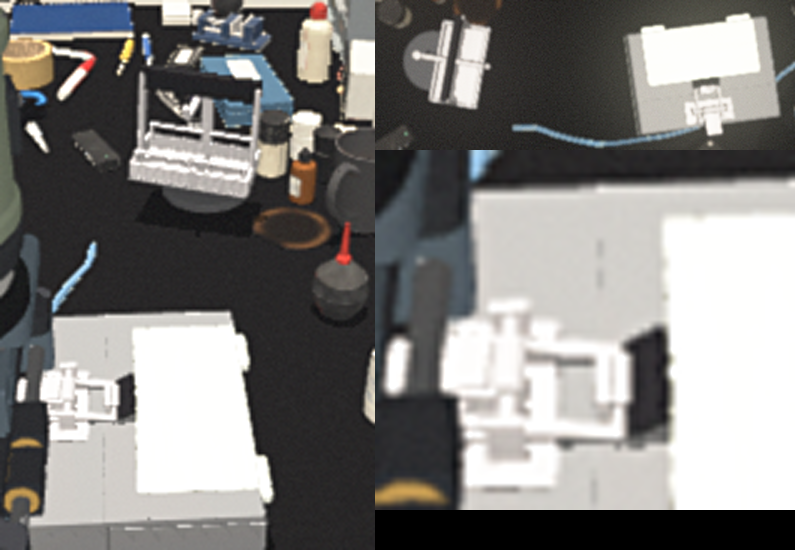

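The lid is shut, the loop is drawn behind the keeper (bar at about (620,390), tab at (648,380)), the lever is flat and the carrier hangs still on the prong. I hand the job in.

```bash
python3 -c "
from workcell import env
print(env.job_done())"
```

```text
the job is handed in; nothing more can be done
None
```

I handed the job in at about 45 s of robot time; no verdict came back. The last pictures show the carrier hanging on the hook, the lid shut, the loop over the keeper and the lever flat. I had put the black case and one mailer in the box, and I left the mailer-sized cream thing by the wall (about 930 mm out, not between the box and the stand) where it was.

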